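# Lock off, tighten and clear the grinder foot

### The job

Get the shoe grinder ready to run again: first flip its isolator off, then with the big T-handle socket wrench tighten the nut between the two blue cheeks clockwise until it comes up against its stop (the cheeks allow only a short swing, so lift and reseat the wrench for each stroke), and hang the wrench by its crossbar on the free middle hook of the rack without knocking the two tools beside it. Put every loose abrasive roller lying on the bench into the black bin, and only when all this is done flip the isolator back on. Do not turn the nut with the fingers, never have the wrench on the nut while the isolator is on, and leave the glove box, jar and glue bottle where they are.

Things in the scene. Friction and masses are not known exactly. Their poses are not given: they have to be found in the camera images.
- foot: fixed blue casting: base plate 130 (x) x 104 (y) x 20 mm high with the nut upright at its centre; origin under the centre, z up. Two upright cheeks stand along its x axis, inner faces at y = +-39 mm, 12 mm thick, 110 mm long, tops at z = 142 mm; open at both x ends and above. The seated wrench's crossbar fits between them and can point up to about 50 degrees either side of the foot's x axis before it strikes a cheek.
- nut (a joint): angle of the steel hex nut (rad), growing as it turns clockwise seen from above (tightening); solid stop, fully tight, at 3.6. It has a stiff thread (about 0.2 N m) and stays where it is left. At 0 two opposite corners of the hexagon lie on the foot's x axis; at value q they are turned by -q about the foot's z.
- nut_top (a point): centre of the nut's flat top, on its vertical axis, 40 mm above the bench. The nut is 20 mm across flats and 20 mm high, its top 4 mm tapered as a lead-in.
- wrench: loose steel T-handle socket wrench, about 220 g, standing upright in its holder at the start: origin at the centre of the socket's open lower end, z up the shank. Socket 32 mm outside diameter, hexagon hole 21.8 mm across flats and 18 mm deep, two opposite hexagon corners pointing along the wrench's x axis (the crossbar), so it fits the nut every 60 degrees, with about 10 degrees of play either way. Fully seated its origin is 22 mm above the bench.
- wrench_bar (a point): centre of the wrench's crossbar, 100 mm above its origin. The bar lies along the wrench's x axis, 90 mm long, 12 mm wide, 14 mm high; shank 13 mm in diameter.
- holder: fixed black square cup 46 x 46 x 28 mm high, wall 5.5 mm, floor 5.5 mm, in which the wrench stands; origin under its centre
- rack: fixed tool rack: an aluminium rail 290 mm long along the rack's y at z = 132 to 158 mm on two posts, with three double hooks 98 mm apart that point to its -x (towards the robot); origin under the rail's centre. Each double hook is two 8 mm round prongs 50 mm apart (centres), tops at z = 149 mm, running 58 mm out from the rail's centre line and then turning up to z = 161 mm at 66 mm. The outer hooks carry tools; the middle one is free.
- hook_seat (a point): centre of the free middle hook, between its two prongs at the level of their tops (34 mm out from the rail's centre line); axes as the rack's. A hung wrench has its crossbar across both prongs (along the rack's y), the bar's centre 7 mm above this point, shank hanging down between the prongs. The socket also passes between the prongs from above.
- tee_left: smaller loose T-handle hanging on the hook at the rack's +y side (bar 70 x 12 x 14 mm along the rack's y, shank 10 mm); origin at the lower end of its shank, bar's centre 85 mm above; leave it hanging undisturbed
- tee_right: smaller loose T-handle on the hook at the rack's -y side (same bar, bar's centre 70 mm above its origin); leave it hanging undisturbed
- isolator (a joint): angle of the isolator's toggle lever (rad): 0 = off, leaning to the base's -x (towards the robot); 1.1 = on, leaning to its +x; upright at 0.55. Over-centre: once past upright it falls to the nearer end by itself and stays there. Light to move (under 2 N at the ball).
- isolator_ball (a point): centre of the black ball, 26 mm in diameter, at the end of the toggle lever, 70 mm from the hinge
- isolator_base: fixed grey box 74 (x) x 50 (y) x 40 mm high that carries the toggle; origin under its centre. The lever is hinged about the base's y axis at point isolator_hinge.
- isolator_hinge (a point): the lever's hinge axis, in the middle of the box's top, 40 mm above the bench
- bin: fixed black open bin, 190 (x) x 120 (y) x 50 mm high outside, wall 5 mm, origin under its centre
- roller0: loose brown abrasive roller, a cylinder 34 mm in diameter and 34 mm high, about 50 g, standing on the bench, origin at the centre of its foot, z along its axis; two to four are present
- roller1: loose brown abrasive roller, a cylinder 34 mm in diameter and 34 mm high, about 50 g, standing on the bench, origin at the centre of its foot, z along its axis; two to four are present
- roller2: loose brown abrasive roller, a cylinder 34 mm in diameter and 34 mm high, about 50 g, standing on the bench, origin at the centre of its foot, z along its axis; two to four are present
- roller3: loose brown abrasive roller, a cylinder 34 mm in diameter and 34 mm high, about 50 g, standing on the bench, origin at the centre of its foot, z along its axis; two to four are present
- glove_box: white card glove box with an orange band, 100 x 210 x 70 mm, bystander, origin at the centre of its underside
- jar: jar 60 mm in diameter, 85 mm high, bystander, origin at the centre of its underside
- glue: white bottle 52 mm in diameter, 130 mm high, bystander, origin at the centre of its underside
Not all that is in view belongs to the job. There is more than one size of the wrench; the one meant has the size given above. What is shaped like the roller0 but purple is not meant.

How it is judged:
On the way, in this order (a step that is already met when the one before it is completed fails the run):
1. the isolator is off (value of joint isolator below 0.12 rad), for 0.2 s.
2. the nut is tight, with the wrench on it and the isolator off (horizontal distance between wrench and nut_top below 0.006 m and z of wrench in the frame of foot below 0.03 m and value of joint nut above 3.53 rad and value of joint isolator below 0.12 rad), for 0.1 s.
3. the wrench hangs on the middle hook, released, and all rollers are in the bin, isolator still off (x of wrench_bar in the frame of hook_seat between -0.028 and 0.028 m and y of wrench_bar in the frame of hook_seat between -0.016 and 0.016 m and z of wrench_bar in the frame of hook_seat between 0 and 0.013 m and angle between wrench's own z axis and vertical below 0.2 rad and angle between the x axis of wrench and the y axis of rack, either way round below 0.35 rad and linear speed of wrench below 0.03 m/s and contact force between the fingers and wrench below 0.2 N and x of roller0 in the frame of bin between -0.09 and 0.09 m and y of roller0 in the frame of bin between -0.055 and 0.055 m and z of roller0 in the frame of bin between 0 and 0.045 m and x of roller1 in the frame of bin between -0.09 and 0.09 m and y of roller1 in the frame of bin between -0.055 and 0.055 m and z of roller1 in the frame of bin between 0 and 0.045 m and x of roller2 in the frame of bin between -0.09 and 0.09 m and y of roller2 in the frame of bin between -0.055 and 0.055 m and z of roller2 in the frame of bin between 0 and 0.045 m and x of roller3 in the frame of bin between -0.09 and 0.09 m and y of roller3 in the frame of bin between -0.055 and 0.055 m and z of roller3 in the frame of bin between 0 and 0.045 m and value of joint isolator below 0.12 rad and value of joint nut above 3.53 rad), for 0.2 s.
4. the isolator is on again (value of joint isolator above 0.98 rad), for 0.2 s.
At the end, for the whole second after the job is handed in: isolator on (above 0.98 rad), nut at its stop (above 3.53 rad), wrench hanging still by its crossbar across both prongs of the middle hook (bar centre within 16 mm of the hook's middle sideways, 28 mm along the prongs, shank within 0.2 rad of vertical), every present roller lying in the bin (value of joint isolator above 0.98 rad and value of joint nut above 3.53 rad and x of wrench_bar in the frame of hook_seat between -0.028 and 0.028 m and y of wrench_bar in the frame of hook_seat between -0.016 and 0.016 m and z of wrench_bar in the frame of hook_seat between 0 and 0.013 m and angle between wrench's own z axis and vertical below 0.2 rad and angle between the x axis of wrench and the y axis of rack, either way round below 0.35 rad and linear speed of each of wrench, roller0, roller1, roller2, roller3 below 0.03 m/s and contact force between the fingers and wrench below 0.2 N and x of roller0 in the frame of bin between -0.09 and 0.09 m and y of roller0 in the frame of bin between -0.055 and 0.055 m and z of roller0 in the frame of bin between 0 and 0.045 m and x of roller1 in the frame of bin between -0.09 and 0.09 m and y of roller1 in the frame of bin between -0.055 and 0.055 m and z of roller1 in the frame of bin between 0 and 0.045 m and x of roller2 in the frame of bin between -0.09 and 0.09 m and y of roller2 in the frame of bin between -0.055 and 0.055 m and z of roller2 in the frame of bin between 0 and 0.045 m and x of roller3 in the frame of bin between -0.09 and 0.09 m and y of roller3 in the frame of bin between -0.055 and 0.055 m and z of roller3 in the frame of bin between 0 and 0.045 m); the robot touches nothing.
It fails at once if the wrench is on the nut while the isolator is on (horizontal distance between wrench and nut_top below 0.006 m and z of wrench in the frame of foot below 0.03 m and value of joint isolator above 0.55 rad).
It fails at once if the fingers turn the nut (contact force between the fingers and nut above 1 N).
It fails at once if a neighbour on the rack is displaced (distance of any of tee_left, tee_right from where it was at the start of the episode above 0.02 m).
It fails at once if a bystander is moved (distance of any of glove_box, jar, glue from where it was at the start of the episode above 0.03 m).
Of roller0, roller1, roller2, roller3 only 2 to 4 are there at a start; the rules pass over those that are not, and their reading is None.
At some moment in a run one of roller0, roller1, roller2, roller3 may be knocked a few centimetres aside while the robot is not near it.
It also fails if it takes over 210 s, if anything falls off the work surface, if the arm or the gripper's body presses on something with over 40 N, if the wrist force passes 120 N, or if a joint passes its speed limit or range.

### The arm

A 6-joint arm with a two-finger parallel gripper is mounted at the origin on the work surface. World frame = base frame: x ahead of the robot, y to its left, z up, the work surface at z = 0. Lengths are in m, angles in rad, forces in N, time in s.
With the tool pointing down it reaches from about 0.425 to 0.95 m from the base axis. Payload 3.5 kg.
Tool frame: the origin (TCP) lies at the very end of the fingers, on their centre line; the grasp point (between the pads) lies ctrl.tcp_to_grasp behind it (ctrl.tcp_to_grasp is the distance from the TCP to the grasp point, in m); z points along the fingers, y is the line along which they close (so a half turn about z gives the same grasp; the last joint's range is limited). The gripper opens to 85 mm and grips with 20 to 120 N. Pads are 22 mm wide; open, the fingers measure 114 mm over their backs; the gripper's body (76 mm by 85 mm) begins 54 mm behind the grasp point. The pads swing forward as they close: fully open they stand 13 mm farther back than shut.
Start: joints at [-1.345, 0.286, 1.577, -0, 1.279, -0.15], TCP at [0.248, -0.628, 0.231] pointing down, gripper open.
Joint ranges: [-2.77, 2.77], [-0.9, 2.22], [0.21, 2.48], [-1.53, 4.67], [0.24, 2.81], [-2.84, 2.84]. Speed limits (rad/s): [2.79, 2.79, 3.14, 3.14, 3.14, 3.14].

### API

Orientations are given as a unit quaternion [x, y, z, w].
In Python, from plant import ctrl gives the robot as it stands.
- The arm moves only by the shell command python3 -m inch 'ROWS' [FORCE]. ROWS is JSON, a list of rows, each an object with "slide": the shift along the tool's x, y, z in cm, a list of three; "turn": the turn about the tool's z in rad; "grip": the finger opening in cm, from 0 to 8.54. A call has 1 to 20 rows; each row is the pose to reach, as a shift and turn from the pose commanded when the call began, along the tool's axes at that moment; what a row does not reach only later rows make up. A row lasts 1/10 s, in which the tool goes at most 50 mm and 8.59 degrees, less where a joint would pass 70% of its speed; a pose out of reach is approached as far as the arm can. A call with a gripper value outside its range is refused whole. The fingers move at their own pace and stop on an object; FORCE is the grip in N (left out, the last holds). Time passes only in rows, so rows that repeat a pose let the fingers close. It gives the time, the measured TCP pose, the force, the opening and the grip force at its end, in the units of the state.
- ctrl.get_state(): the state, without advancing time (a new reading comes with each control period).
- ctrl.read_camera(name): name is "side" or "top"; returns (picture, depth): 420x560x3 uint8, red, green, blue; 420x560 float32, m along the optical axis (not along the pixel's ray), 0 where there is no reading.
- ctrl.camera_info(name): a dict with "K" (3x3 intrinsics, pixels), "D" ([k1, k2, p1, p2, k3] as OpenCV has them; the pictures are not rectified), "camera_from_world" (4x4, takes a point from world to camera coordinates). Camera axes: x right, y down, z forward; pixel columns grow to the right and rows downward; lengths in m; the calibration is good to about 2 mm. A picture is of the moment at which its call begins. camera_info takes no time and is no camera call.
- ctrl.sign_off(): hands the job in; it is judged then, once.
The state is a dict: "time": time; "qpos": joint angles; "dq": joint speeds; "joint_efforts": joint torques, N m; "eef_pos": TCP position; "tcp_rot": TCP orientation; "contact_force": force on the tool from outside, world axes, zero at the start; "wrist_torque": the same for the moment, N m; "opening": opening from 0.0 (shut) to 1.0 (fully open); "finger_force": force on a finger pad.
Only numpy, scipy, OpenCV 4.12 (cv2) and the standard library are available. Lean on these libraries where they do the work, as an engineer would, in place of code of your own. Each camera call takes 0.05 s, during which the arm holds its last target. There are 200 camera calls.

## Working session

There is one attempt and no reset: what is moved stays moved. The work goes in short steps, Python scripts to look and compute and a shell command to move; the robot and the scene stay as the last step left them, time stands still between calls to the robot, and variables do not carry over. Pictures are saved under pics/ and viewed, at most 14 in all, crops included, and the job is handed in when it is done.

```bash
ls; mkdir -p pics
python3 - <<'E'
from plant import ctrl
import cv2,numpy as np
for n in("side","top"):
    im,d=ctrl.read_camera(n); cv2.imwrite(f"pics/{n}0.png",im[:,:,::-1]); np.savez(f"{n}0.npz",im=im,d=d)
    i=ctrl.camera_info(n); print(n,np.round(i["K"],1).tolist(),np.round(i["D"],3),np.round(i["camera_from_world"],3).tolist(),(d>0).mean())
s=ctrl.get_state(); print(s["eef_pos"],s["tcp_rot"],s["opening"],ctrl.tcp_to_grasp)
E
```

```text
pics
side [[416.3, 0.0, 284.4], [0.0, 416.3, 214.8], [0.0, 0.0, 1.0]] [-0.001  0.     0.     0.     0.   ] [[-0.808, -0.59, -0.01, 0.487], [-0.292, 0.414, -0.862, 0.275], [0.512, -0.694, -0.506, 0.778], [0.0, 0.0, 0.0, 1.0]] 0.995969387755102
top [[522.4, 0.0, 282.5], [0.0, 522.4, 214.5], [0.0, 0.0, 1.0]] [-0.16  0.    0.    0.    0.  ] [[-0.056, -0.998, -0.006, 0.025], [-0.974, 0.056, -0.219, 0.614], [0.219, -0.006, -0.976, 1.284], [0.0, 0.0, 0.0, 1.0]] 0.9959906462585034
[ 0.24762137 -0.62730162  0.23005107] [ 9.82398715e-01  1.86792950e-01 -4.42239143e-05 -1.07526284e-03] 0.9981876139346478 0.0187
```

View pics/top0.png

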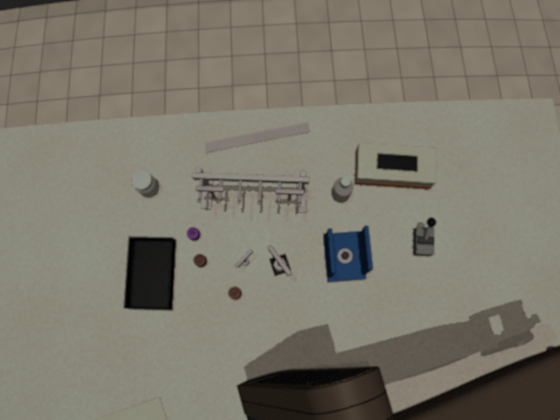

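View pics/side0.png

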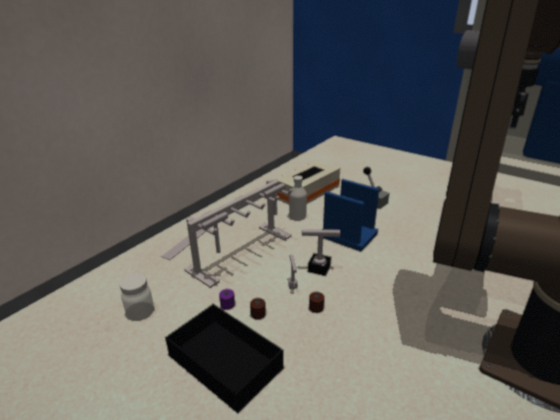

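Top view: the black bin is at (151,273). Brown rollers are at (200,260) and (235,293), with the purple decoy at (193,233). The T-wrench stands in its holder at (280,262), with a small one at (244,259). The rack is at (250,180), the blue foot at (347,256), and the isolator ball at (431,222), leaning away from the robot (on). The wrench candidates are (280,262) and (244,259). I'll crop the image and measure their size.

```bash
cat > h.py <<'E'
import numpy as np,cv2
from plant import ctrl
from scipy.spatial.transform import Rotation as R
def cam(n):
    i=ctrl.camera_info(n); return np.array(i["K"]),np.array(i["D"],float),np.array(i["camera_from_world"])
def shot(n):
    im,d=ctrl.read_camera(n); return im,d
def und(n,uv):
    K,D,T=cam(n); return cv2.undistortPoints(np.array(uv,float).reshape(-1,1,2),K,D).reshape(-1,2),T
def plane(n,uv,z):
    p,T=und(n,uv); Rm=T[:3,:3];c=-Rm.T@T[:3,3]; r=np.c_[p,np.ones(len(p))]@Rm
    return c+r*((z-c[2])/r[:,2])[:,None]
def cloud(n,d):
    h,w=d.shape; vv,uu=np.mgrid[:h,:w]; p,T=und(n,np.c_[uu.ravel(),vv.ravel()])
    P=np.c_[p,np.ones(len(p))]*d.reshape(-1,1); return ((P-T[:3,3])@T[:3,:3]).reshape(h,w,3)
def proj(n,X):
    K,D,T=cam(n); return cv2.projectPoints(np.array(X,float).reshape(-1,3),cv2.Rodrigues(T[:3,:3])[0],T[:3,3],K,D)[0].reshape(-1,2)
def rect(xy):
    (c,s,a)=cv2.minAreaRect((np.array(xy)*1000).astype(np.float32)); return np.round(c,1),np.round(s,1),round(a,1)
def st():
    s=ctrl.get_state(); r=R.from_quat(s["tcp_rot"]).as_matrix()
    return s,r
def go(x,y,z=None,yaw=None):
    """shift in tool axes (cm) to TCP x,y,z; turn so that tool y axis dir = yaw (deg, mod 180)"""
    s,r=st(); p=s["eef_pos"]; t=np.array([x,y,p[2] if z is None else z]); o=(r.T@(t-p))*100
    out=[np.round(o,2).tolist()]
    if yaw is not None:
        cur=np.degrees(np.arctan2(r[1,1],r[0,1])); dlt=(yaw-cur+90)%180-90
        out.append(round(-np.radians(dlt),3))
    return out
E
python3 - <<'E'
from h import *
z=np.load("top0.npz");im,d=z["im"],z["d"];W=cloud("top",d);hsv=cv2.cvtColor(im,cv2.COLOR_RGB2HSV)
z2=np.load("side0.npz");W2=cloud("side",z2["d"])
cv2.imwrite("pics/crop1.png",cv2.resize(im[160:320,180:450,::-1],None,fx=2.9,fy=2.9,interpolation=cv2.INTER_CUBIC))
cv2.imwrite("pics/crop2.png",cv2.resize(z2["im"][150:330,180:410,::-1],None,fx=3.3,fy=3.3,interpolation=cv2.INTER_CUBIC))
H=W[...,2]
def box(u0,u1,v0,v1):
    m=np.zeros(H.shape,bool);m[v0:v1,u0:u1]=1;return m
def rep(n,m): 
    P=W[m]; print(n,m.sum(),"med",np.round(np.median(P,0)*1000,1),"rect",*rect(P[:,:2]),"zmax",round(P[:,2].max()*1000,1))
rep("wr bar",box(262,298,240,285)&(H>.09))
rep("small",box(230,258,245,272)&(H>.03))
rep("rollA",box(190,210,250,270)&(H>.028));rep("rollB",box(225,245,285,302)&(H>.028));rep("purple",box(183,203,225,243)&(H>.028))
rep("cheeks",box(315,380,215,290)&(H>.13))
for s,(a,b) in {"L":(315,345),"R":(355,380)}.items(): rep("ch"+s,box(a,b,215,290)&(H>.132))
rep("nut",box(335,355,246,266)&(H>.034)&(H<.06))
rep("ball",box(422,440,213,232)&(H>.06))
rep("base",box(405,445,220,265)&(H>.034)&(H<.046))
rep("rail",box(188,315,165,190)&(H>.15))
rep("prongs",box(195,312,178,212)&(H>.138)&(H<.175))
rep("bin",box(115,185,225,320)&(H>.042))
rep("holder",box(262,298,245,285)&(H>.02)&(H<.034))
E
```

```text
wr bar 186 med [489.9   3.5 111.6] rect [427.   -5.9] [214.3  42.7] 9.0 zmax 1387.3
small 89 med [504.3  94.3  71.5] rect [414.   62.3] [224.9  53.2] 20.3 zmax 1387.3
rollA 125 med [513.1 215.   33.3] rect [416.1 118.2] [308.4  31.6] 44.8 zmax 1387.3
rollB 129 med [422.5 126.7  33.1] rect [422.2 126.6] [31.5 31.4] 88.0 zmax 38.1
purple 118 med [586.6 230.8  33.3] rect [454.2 126.4] [372.8  31.1] 38.4 zmax 1387.3
cheeks 502 med [ 501.6 -128.   140.6] rect [ 428.4 -130.1] [135.1 311. ] 64.2 zmax 1387.3
chL 239 med [ 501.  -122.   141.2] rect [427.4 -85.4] [ 55.5 270.2] 64.2 zmax 1387.3
chR 242 med [ 505.3 -211.8  140.2] rect [ 415.7 -135.5] [ 76.5 322.7] 49.5 zmax 1387.3
nut 47 med [ 503.7 -166.9   38. ] rect [ 504.2 -167.9] [18.8 19.4] 26.0 zmax 42.9
ball 108 med [ 562.  -383.5  105.9] rect [ 438.3 -203.4] [ 29.2 469.1] 34.4 zmax 1387.3
base 366 med [ 518.2 -377.7   39.5] rect [ 528.9 -381.7] [52.  74.3] 83.1 zmax 45.9
rail 936 med [691.2  80.  157.5] rect [538.2  98. ] [285.9 390.2] 78.1 zmax 1387.3
prongs 1131 med [671.7  44.7 154.1] rect [658.2  65.4] [281.9  70.6] 85.8 zmax 169.3
bin 535 med [475.  336.5  48.6] rect [457.5 199. ] [445.9 200.5] 79.4 zmax 1387.3
holder 162 med [488.8   8.4  27.5] rect [492.    5.1] [46.6 45.8] 14.8 zmax 33.8
```

View pics/crop1.png

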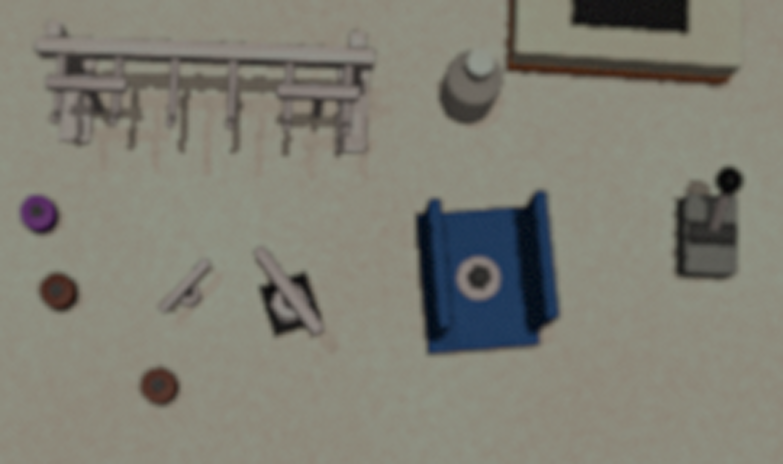

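View pics/crop2.png

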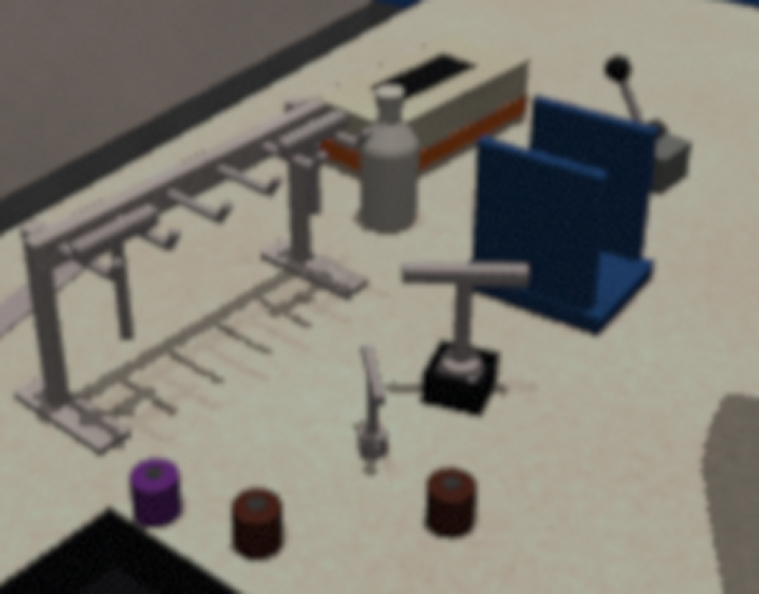

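The crops show the wrench standing in the holder at full px (280,262), with its bar about 110 mm up, so it is the one meant. The one at (244,259) is smaller, with its bar about 70 mm up and no holder. The middle hook's prongs are at crop px (175,90) and (232,90). I'll refine the measurements without the depth outliers.

Run:
```python
from h import *
z=np.load("top0.npz");im,d=z["im"],z["d"];W=cloud("top",d);H=W[...,2]
def rep(n,u0,u1,v0,v1,a,b,r=None):
    P=W[v0:v1,u0:u1].reshape(-1,3); P=P[(P[:,2]>a)&(P[:,2]<b)]
    med=np.median(P[:,:2],0); P=P[np.linalg.norm(P[:,:2]-med,axis=1)<(r or 9)]
    print(n,len(P),"med",np.round(np.median(P,0)*1000,1),"rect",*rect(P[:,:2]))
rep("wr bar",262,298,240,285,.095,.125,.06)
rep("rollA",190,210,250,270,.028,.04,.03);rep("rollB",225,245,285,302,.028,.04,.03)
rep("chL",315,345,215,290,.135,.15,.08);rep("chR",355,380,215,290,.135,.15,.08)
rep("foot",315,380,215,290,.012,.026,.1)
rep("ball",424,440,213,231,.08,.13,.02)
rep("rail",188,315,165,190,.152,.163,.2)
for u0,u1 in((228,251),(251,270)):rep("prong",u0,u1,181,216,.135,.16,.1)
rep("teeL",192,226,182,196,.155,.17,.1);rep("teeR",272,305,182,198,.155,.17,.1)
rep("bin",115,185,225,320,.042,.056,.2)
rep("holder",262,298,245,285,.02,.034,.06)
```

```text
wr bar 181 med [490.7   4.9 111.6] rect [491.9   4.8] [89.4 12.1] 33.1
rollA 124 med [513.1 215.1  33.3] rect [513.2 213.9] [29.4 32.1] 88.5
rollB 129 med [422.5 126.7  33.1] rect [422.2 126.6] [31.5 31.4] 88.0
chL 225 med [ 503.2 -122.4  141. ] rect [ 504.3 -122.8] [108.5  12.5] 1.2
chR 223 med [ 506.2 -212.   140.2] rect [ 504.8 -212.5] [ 13.6 111.1] 89.8
foot 1270 med [ 496.9 -173.7   19.2] rect [ 504.  -166.6] [131.6 102.2] 0.9
ball 97 med [ 563.3 -383.6  107.1] rect [ 565.6 -385.6] [25.  24.5] 36.9
rail 803 med [693.   77.6 157.5] rect [689.7  65.6] [286.2  58.9] 85.9
prong 86 med [667.9  93.4 147.8] rect [659.9  94.8] [52.5 62.3] 85.9
prong 93 med [665.3  43.3 147.2] rect [660.5  35.2] [64.8 42.3] 14.2
teeL 150 med [669.3 163.9 161.4] rect [669.5 166.4] [70.3 14.1] 87.3
teeR 146 med [650.5 -29.6 162. ] rect [650.7 -28.5] [68.2 13.6] 86.4
bin 504 med [481.9 348.1  48.4] rect [485.3 348.6] [122.4 189.6] 85.5
holder 162 med [488.8   8.4  27.5] rect [492.    5.1] [46.6 45.8] 14.8
```

Measurements agree with the stated dimensions: foot centre (504,-167) mm, hinge (529,-381), ball (564,-385), wrench bar (492,5) at 33°. First the isolator goes off: come down behind the ball (+x side) with the fingers shut and push towards -x.

Run:
```python
from h import *
print(go(.615,-.392,.23,83.1),go(.615,-.392,.085,83.1))
u=np.array([np.cos(np.radians(6.9)),-np.sin(np.radians(6.9))]);print(go(.615-.095*u[0],-.392-.095*u[1],.085))
```

```text
[[42.81, -8.4, 0.04], np.float64(0.496)] [[42.81, -8.37, 14.54], np.float64(0.496)]
[[34.45, -12.9, 14.54]]
```

```bash
python3 -m inch '[{"slide":[5,-1,0],"turn":0.07,"grip":0},{"slide":[14,-3,0],"turn":0.2,"grip":0},{"slide":[24,-5,0],"turn":0.35,"grip":0},{"slide":[34,-7,0],"turn":0.496,"grip":0},{"slide":[42.8,-8.4,0],"turn":0.496,"grip":0},{"slide":[42.8,-8.4,0],"turn":0.496,"grip":0},{"slide":[42.8,-8.4,0],"turn":0.496,"grip":0},{"slide":[42.8,-8.4,0],"turn":0.496,"grip":0},{"slide":[42.8,-8.4,0],"turn":0.496,"grip":0},{"slide":[42.8,-8.4,0],"turn":0.496,"grip":0},{"slide":[42.8,-8.4,5],"turn":0.496,"grip":0},{"slide":[42.8,-8.4,10],"turn":0.496,"grip":0},{"slide":[42.8,-8.4,14.5],"turn":0.496,"grip":0},{"slide":[42.8,-8.4,14.5],"turn":0.496,"grip":0},{"slide":[42.8,-8.4,14.5],"turn":0.496,"grip":0}]'
python3 -c "
from h import *
print(go(.615-.095*.993,-.392+.095*.12,.085))"
```

```text
time: 1.6
eef_pos: [0.6141, -0.3928, 0.0856]
tcp_rot: [0.998, -0.06, -0.001, -0.001]
contact_force: [-0.4, 0.5, 0.6]
opening: -0.002
finger_force: 0.0
[[-9.42, -0.09, 0.08]]
```

```bash
python3 -m inch '[{"slide":[-1.5,0,0],"turn":0,"grip":0},{"slide":[-3,0,0],"turn":0,"grip":0},{"slide":[-4.5,0,0],"turn":0,"grip":0},{"slide":[-6,0,0],"turn":0,"grip":0},{"slide":[-7.5,0,0],"turn":0,"grip":0},{"slide":[-9,0,0],"turn":0,"grip":0},{"slide":[-9.4,0,0],"turn":0,"grip":0},{"slide":[-9.4,0,0],"turn":0,"grip":0},{"slide":[-9.4,0,-5],"turn":0,"grip":0},{"slide":[-9.4,0,-10],"turn":0,"grip":0},{"slide":[-9.4,0,-14],"turn":0,"grip":0},{"slide":[-9.4,0,-14],"turn":0,"grip":0}]'
python3 - <<'E'
from h import *
im,d=shot("top");W=cloud("top",d)
cv2.imwrite("pics/top1.png",im[:,:,::-1]);np.savez("top1.npz",im=im,d=d)
P=W[210:275,405:450].reshape(-1,3);P=P[(P[:,2]>.06)&(P[:,2]<.13)];print(len(P),np.round(np.median(P,0)*1000))
# refined rack
P=W[160:215,185:318].reshape(-1,3);Q=P[(P[:,2]>.12)&(P[:,2]<.165)&(abs(P[:,0]-.693)<.035)]
for yy in(-.05,.07,.19):
    a=Q[(abs(Q[:,1]-yy)<.015)&(Q[:,2]>.154)]; print(yy,len(a),np.round(np.percentile(a[:,0],[2,50,98]),4))
for x0 in(.645,.655,.665):
    m=P[(abs(P[:,0]-x0)<.005)&(P[:,2]>.135)&(P[:,2]<.165)&(P[:,1]>.02)&(P[:,1]<.115)]; lo=m[m[:,1]<.068];hi=m[m[:,1]>.068];print(x0,len(lo),len(hi),lo[:,1].mean(),hi[:,1].mean(),lo[:,2].mean(),hi[:,2].mean())
a=R.from_euler
print(go(.492,.0048,.23,33.1+90))
E
```

```text
time: 2.8
eef_pos: [0.5257, -0.3847, 0.2377]
tcp_rot: [0.998, -0.06, 0.007, 0.006]
contact_force: [0.8, -0.1, 0.3]
opening: -0.001
finger_force: 0.0
1 [ 524. -379.   61.]
-0.05 78 [0.6753 0.684  0.6992]
0.07 65 [0.6876 0.6944 0.7021]
0.19 136 [0.6663 0.7037 0.7251]
0.645 12 12 0.04506140712783507 0.0948106811779446 0.14824348698041406 0.1463187567569332
0.655 14 10 0.044007960303133246 0.09431206972401975 0.14814521431218833 0.14796221055940864
0.665 13 11 0.041963890200798944 0.09359758904523831 0.1475457237443597 0.14723440911587257
[[-7.86, -38.16, -0.02], np.float64(-0.698)]
```

View pics/top1.png

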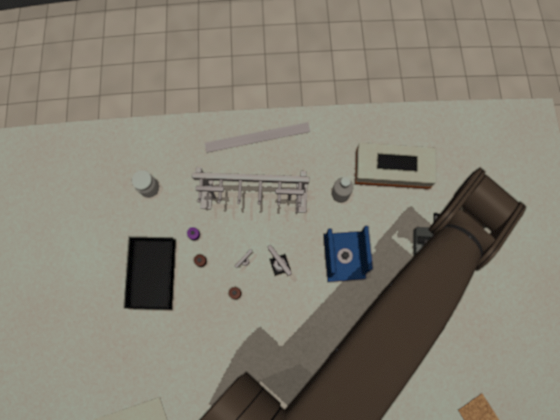

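The isolator ball is no longer where it was when on, but the arm hides it, so I'll verify later. Now to the wrench: hover above it, bar direction 33°, and recheck with the arm in its new place.

```bash
python3 -m inch '[{"slide":[-1,-5,0],"turn":-0.1,"grip":4},{"slide":[-2,-10,0],"turn":-0.24,"grip":4},{"slide":[-3,-15,0],"turn":-0.38,"grip":4},{"slide":[-4,-20,0],"turn":-0.52,"grip":4},{"slide":[-5,-25,0],"turn":-0.66,"grip":4},{"slide":[-6,-30,0],"turn":-0.7,"grip":4},{"slide":[-7,-34,0],"turn":-0.7,"grip":4},{"slide":[-7.86,-38.2,0],"turn":-0.7,"grip":4},{"slide":[-7.86,-38.2,0],"turn":-0.7,"grip":4},{"slide":[-7.86,-38.2,0],"turn":-0.7,"grip":4},{"slide":[-7.86,-38.2,0],"turn":-0.7,"grip":4},{"slide":[-7.86,-38.2,0],"turn":-0.7,"grip":4},{"slide":[-7.86,-38.2,0],"turn":-0.7,"grip":4}]'
python3 - <<'E'
from h import *
im,d=shot("top");W=cloud("top",d)
s2,d2=shot("side");W2=cloud("side",d2)
cv2.imwrite("pics/side1.png",s2[:,:,::-1]);cv2.imwrite("pics/top2.png",im[:,:,::-1]);np.savez("t2.npz",im=im,d=d,s=s2,ds=d2)
P=W[210:275,405:450].reshape(-1,3);P=P[(P[:,2]>.065)&(P[:,2]<.13)];print("ball",len(P),np.round(np.median(P,0)*1000))
P=W2.reshape(-1,3);P=P[(P[:,2]>.095)&(P[:,2]<.125)&(np.hypot(P[:,0]-.492,P[:,1]-.005)<.06)];print("bar side",len(P),rect(P[:,:2]),np.median(P,0))
s,r=st();print(np.round(s["qpos"],2));print(go(.492,.0048,.0905,123.1))
E
```

```text
time: 4.15
eef_pos: [0.4897, 0.0061, 0.2262]
tcp_rot: [0.959, 0.285, -0.0, -0.0]
contact_force: [-0.3, 0.4, -0.2]
opening: 0.468
finger_force: 0.0
ball 91 [ 494. -376.  107.]
bar side 263 (array([494.3,   4.6]), array([86.1, 18.9]), 32.9) [0.49335637 0.00962298 0.11057375]
[-0.19 -0.13  2.03  0.    1.24  0.8 ]
[[0.11, 0.27, 13.57], np.float64(0.0)]
```

View pics/side1.png

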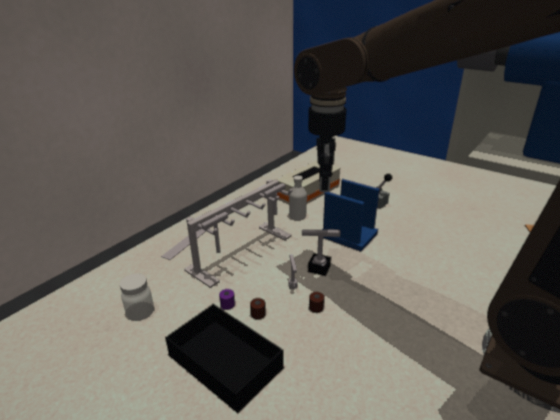

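View pics/top2.png

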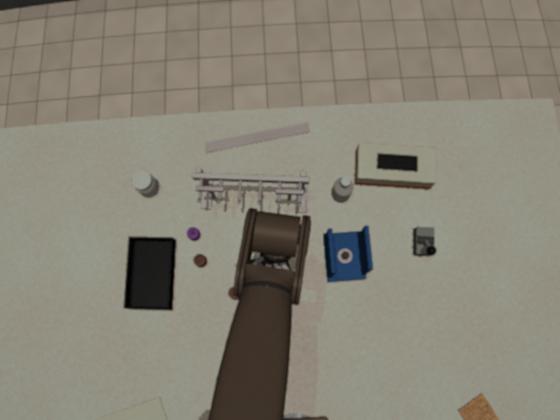

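The isolator is off: its ball is now at top px (431,251), x = 494. Only two brown rollers are present. Next, descend and grip.

```bash
python3 -m inch '[{"slide":[0.1,0.2,5],"turn":0,"grip":4},{"slide":[0.1,0.2,10],"turn":0,"grip":4},{"slide":[0.1,0.2,12.5],"turn":0,"grip":4},{"slide":[0.1,0.2,13.5],"turn":0,"grip":4},{"slide":[0.1,0.2,13.5],"turn":0,"grip":4},{"slide":[0.1,0.2,13.5],"turn":0,"grip":0.8},{"slide":[0.1,0.2,13.5],"turn":0,"grip":0.8},{"slide":[0.1,0.2,13.5],"turn":0,"grip":0.8},{"slide":[0.1,0.2,13.5],"turn":0,"grip":0.8},{"slide":[0.1,0.2,13.5],"turn":0,"grip":0.8},{"slide":[0.1,0.2,13.5],"turn":0,"grip":0.8},{"slide":[0.1,0.2,13.5],"turn":0,"grip":0.8}]' 80
```

```text
time: 5.45
eef_pos: [0.4935, 0.0058, 0.0938]
tcp_rot: [0.958, 0.286, 0.002, 0.001]
contact_force: [-0.5, -1.2, 5.9]
opening: 0.12
finger_force: 79.4
```

```bash
python3 -m inch '[{"slide":[0,0,-1],"turn":0,"grip":0.8},{"slide":[0,0,-3],"turn":0,"grip":0.8},{"slide":[0,0,-7],"turn":0,"grip":0.8},{"slide":[0,0,-11],"turn":0,"grip":0.8},{"slide":[0,0,-15],"turn":0,"grip":0.8},{"slide":[0,0,-17],"turn":0,"grip":0.8},{"slide":[0,0,-17],"turn":0,"grip":0.8},{"slide":[0,0,-17],"turn":0,"grip":0.8}]' 80
python3 - <<'E'
from h import *
z=np.load("t2.npz");im=z["im"];u=proj("top",[.504,-.1675,.04])[0];print(u)
x,y=int(u[0]),int(u[1]);cv2.imwrite("pics/nut.png",cv2.resize(im[y-14:y+14,x-14:x+14,::-1],None,fx=20,fy=20,interpolation=cv2.INTER_CUBIC))
s2,d=shot("side");cv2.imwrite("pics/s2.png",s2[40:300,220:420,::-1].repeat(2,0).repeat(2,1))
W=cloud("side",d);P=W.reshape(-1,3);s,r=st();e=s["eef_pos"];Q=P[(np.hypot(P[:,0]-e[0],P[:,1]-e[1])<.06)&(P[:,2]>e[2]-.12)&(P[:,2]<e[2]+.03)];h=np.histogram(Q[:,2]-e[2],np.arange(-.12,.03,.005));print(list(zip(np.round(h[1],3),h[0])))
print(e,go(.504,-.1675,e[2],90.6))
E
```

```text
time: 6.25
eef_pos: [0.4907, 0.0064, 0.2604]
tcp_rot: [0.958, 0.286, -0.001, -0.0]
contact_force: [0.7, -0.5, -2.8]
opening: 0.118
finger_force: 78.8
[345.32466272 254.7677065 ]
[(np.float64(-0.12), np.int64(0)), (np.float64(-0.115), np.int64(0)), (np.float64(-0.11), np.int64(0)), (np.float64(-0.105), np.int64(0)), (np.float64(-0.1), np.int64(0)), (np.float64(-0.095), np.int64(0)), (np.float64(-0.09), np.int64(6)), (np.float64(-0.085), np.int64(30)), (np.float64(-0.08), np.int64(29)), (np.float64(-0.075), np.int64(36)), (np.float64(-0.07), np.int64(34)), (np.float64(-0.065), np.int64(43)), (np.float64(-0.06), np.int64(36)), (np.float64(-0.055), np.int64(11)), (np.float64(-0.05), np.int64(13)), (np.float64(-0.045), np.int64(10)), (np.float64(-0.04), np.int64(11)), (np.float64(-0.035), np.int64(13)), (np.float64(-0.03), np.int64(12)), (np.float64(-0.025), np.int64(12)), (np.float64(-0.02), np.int64(13)), (np.float64(-0.015), np.int64(14)), (np.float64(-0.01), np.int64(12)), (np.float64(-0.005), np.int64(11)), (np.float64(0.0), np.int64(8)), (np.float64(0.005), np.int64(31)), (np.float64(0.01), np.int64(93)), (np.float64(0.015), np.int64(98)), (np.float64(0.02), np.int64(88))]
[0.49013787 0.00646687 0.25919835] [[-8.37, 15.31, -0.02], np.float64(0.569)]
```

View pics/nut.png

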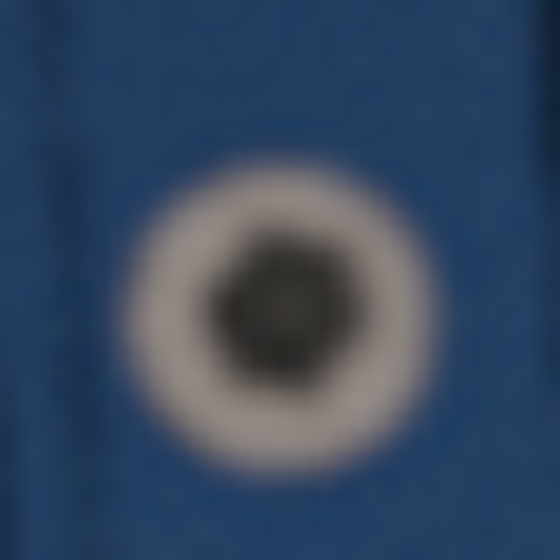

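View pics/s2.png

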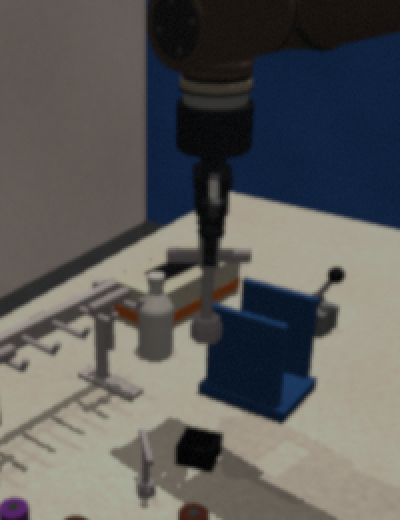

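The side view shows the wrench gripped upright. The nut crop shows hexagon corners up and down, along foot x, so q ≈ 0. Now over the nut, with the bar along foot x.

```bash
python3 -m inch '[{"slide":[-2,4,0],"turn":0.14,"grip":0.8},{"slide":[-4,8,0],"turn":0.28,"grip":0.8},{"slide":[-6,12,0],"turn":0.42,"grip":0.8},{"slide":[-8.4,15.3,0],"turn":0.569,"grip":0.8},{"slide":[-8.4,15.3,0],"turn":0.569,"grip":0.8},{"slide":[-8.4,15.3,0],"turn":0.569,"grip":0.8},{"slide":[-8.4,15.3,0],"turn":0.569,"grip":0.8},{"slide":[-8.4,15.3,0],"turn":0.569,"grip":0.8}]' 80
python3 - <<'E'
from h import *
s2,d=shot("side");P=cloud("side",d).reshape(-1,3);s,r=st();e=s["eef_pos"]
# shank & socket axis in side image: mid-columns of wrench silhouettes via depth slices
for a,b,R0 in((-.085,-.062,.016),(-.05,-.01,.0065)):
    Q=P[(np.hypot(P[:,0]-e[0],P[:,1]-e[1])<.03)&(P[:,2]>e[2]+a)&(P[:,2]<e[2]+b)]
    A=np.c_[2*Q[:,:2],np.ones(len(Q))];c=np.linalg.lstsq(A,(Q[:,:2]**2).sum(1),rcond=None)[0]
    print("circle fit",len(Q),np.round((c[:2]-e[:2])*1000,1),np.round(1000*np.sqrt(c[2]+c[0]**2+c[1]**2),1))
print(e,np.round(s["qpos"],2),go(.504,-.1668,.26,90.6),go(.504,-.1668,.13))
E
```

```text
time: 7.1
eef_pos: [0.5047, -0.1665, 0.2604]
tcp_rot: [1.0, 0.006, -0.001, -0.001]
contact_force: [0.3, 0.2, -1.5]
opening: 0.119
finger_force: 79.0
circle fit 113 [-1.2  2.1] 13.3
circle fit 80 [-1.   1.6] 4.9
[ 0.50487979 -0.16654852  0.26083179] [-0.51 -0.05  1.9   0.    1.3   1.05] [[-0.09, 0.02, 0.08], np.float64(0.002)] [[-0.08, 0.03, 13.08]]
```

```bash
python3 -m inch '[{"slide":[-0.1,0,4],"turn":0,"grip":0.8},{"slide":[-0.1,0,8],"turn":0,"grip":0.8},{"slide":[-0.1,0,12],"turn":0,"grip":0.8},{"slide":[-0.1,0,12.8],"turn":0,"grip":0.8},{"slide":[-0.1,0,13.2],"turn":0,"grip":0.8},{"slide":[-0.1,0,13.5],"turn":0,"grip":0.8},{"slide":[-0.1,0,13.8],"turn":0,"grip":0.8},{"slide":[-0.1,0,14.0],"turn":0,"grip":0.8},{"slide":[-0.1,0,14.0],"turn":0,"grip":0.8}]' 80
```

```text
time: 8.05
eef_pos: [0.5056, -0.1686, 0.1241]
tcp_rot: [1.0, 0.005, 0.002, 0.001]
contact_force: [-0.1, 0.7, 5.5]
opening: 0.12
finger_force: 80.0
```

```bash
python3 -m inch '[{"slide":[0,0,0.4],"turn":0,"grip":0.8},{"slide":[0,0,0.7],"turn":0,"grip":0.8},{"slide":[0,0,0.7],"turn":0.06,"grip":0.8},{"slide":[0,0,0.7],"turn":0.12,"grip":0.8},{"slide":[0,0,0.7],"turn":0.06,"grip":0.8},{"slide":[0,0,0.7],"turn":-0.06,"grip":0.8},{"slide":[0,0,0.7],"turn":-0.12,"grip":0.8},{"slide":[0,0,0.7],"turn":0,"grip":0.8}]' 80
```

```text
time: 8.85
eef_pos: [0.5055, -0.1677, 0.1154]
tcp_rot: [1.0, 0.004, 0.002, -0.0]
contact_force: [1.9, 1.8, -1.0]
opening: 0.117
finger_force: 79.4
```

```bash
python3 -m inch '[{"slide":[0,0,0.3],"turn":0,"grip":0.8},{"slide":[0,0,0.6],"turn":0,"grip":0.8},{"slide":[0,0,0.6],"turn":0,"grip":0.8},{"slide":[0,0,0.6],"turn":0,"grip":0.8}]' 80
```

```text
time: 9.25
eef_pos: [0.5058, -0.1681, 0.1102]
tcp_rot: [1.0, 0.006, 0.002, 0.0]
contact_force: [2.1, 2.6, 5.6]
opening: 0.12
finger_force: 80.4
```

Seated. First stroke clockwise to 45°.

```bash
python3 -m inch '[{"slide":[0.1,0.1,0],"turn":0.1,"grip":0.8},{"slide":[0.1,0.1,0],"turn":0.2,"grip":0.8},{"slide":[0.1,0.1,0],"turn":0.3,"grip":0.8},{"slide":[0.1,0.1,0],"turn":0.4,"grip":0.8},{"slide":[0.1,0.1,0],"turn":0.5,"grip":0.8},{"slide":[0.1,0.1,0],"turn":0.6,"grip":0.8},{"slide":[0.1,0.1,0],"turn":0.7,"grip":0.8},{"slide":[0.1,0.1,0],"turn":0.75,"grip":0.8},{"slide":[0.1,0.1,0],"turn":0.75,"grip":0.8},{"slide":[0.1,0.1,0],"turn":0.75,"grip":0.8}]' 100
python3 -c "
from h import *
s,r=st();print(s['wrist_torque'],np.degrees(np.arctan2(r[1,0],r[0,0])),s['qpos'].round(2) if hasattr(s['qpos'],'round') else s['qpos'])"
```

```text
time: 10.25
eef_pos: [0.506, -0.1685, 0.1102]
tcp_rot: [0.933, -0.36, 0.001, -0.001]
contact_force: [-0.7, 4.8, 8.6]
opening: 0.112
finger_force: 91.6
[1.00570804 0.05353154 0.06734377] -42.22301988029879 [-0.51  0.11  2.02  0.    1.01  1.79]
```

```bash
python3 -m inch '[{"slide":[0,0,-1.2],"turn":-0.08,"grip":0.8},{"slide":[0,0,-2.6],"turn":-0.08,"grip":0.8},{"slide":[0,0,-2.8],"turn":-0.2,"grip":0.8},{"slide":[0,0,-2.8],"turn":-0.34,"grip":0.8},{"slide":[0,0,-2.8],"turn":-0.48,"grip":0.8},{"slide":[0,0,-2.8],"turn":-0.62,"grip":0.8},{"slide":[0,0,-2.8],"turn":-0.76,"grip":0.8},{"slide":[0,0,-2.8],"turn":-0.9,"grip":0.8},{"slide":[0,0,-2.8],"turn":-1.04,"grip":0.8},{"slide":[0,0,-2.8],"turn":-1.12,"grip":0.8},{"slide":[0,0,-2.8],"turn":-1.12,"grip":0.8},{"slide":[0,0,-2.8],"turn":-1.12,"grip":0.8}]' 100
python3 -m inch '[{"slide":[0,0,0.6],"turn":0,"grip":0.8},{"slide":[0,0,1.2],"turn":0,"grip":0.8},{"slide":[0,0,1.6],"turn":0,"grip":0.8},{"slide":[0,0,2.0],"turn":0,"grip":0.8},{"slide":[0,0,2.4],"turn":0,"grip":0.8},{"slide":[0,0,2.8],"turn":0,"grip":0.8},{"slide":[0,0,2.8],"turn":0,"grip":0.8}]' 100
```

```text
time: 11.45
eef_pos: [0.5046, -0.1691, 0.1363]
tcp_rot: [0.982, 0.188, -0.001, 0.0]
contact_force: [0.0, -0.6, -2.3]
opening: 0.116
finger_force: 91.0
time: 12.15
eef_pos: [0.5065, -0.1685, 0.1102]
tcp_rot: [0.982, 0.189, 0.001, -0.0]
contact_force: [-0.8, 4.3, 9.4]
opening: 0.113
finger_force: 92.8
```

```bash
python3 -m inch '[{"slide":[0,0,0],"turn":0.12,"grip":0.8},{"slide":[0,0,0],"turn":0.24,"grip":0.8},{"slide":[0,0,0],"turn":0.36,"grip":0.8},{"slide":[0,0,0],"turn":0.48,"grip":0.8},{"slide":[0,0,0],"turn":0.6,"grip":0.8},{"slide":[0,0,0],"turn":0.72,"grip":0.8},{"slide":[0,0,0],"turn":0.84,"grip":0.8},{"slide":[0,0,0],"turn":0.96,"grip":0.8},{"slide":[0,0,0],"turn":1.08,"grip":0.8}]' 100
python3 -c "
from h import *
s,r=st();print(s['wrist_torque'],np.degrees(np.arctan2(r[1,0],r[0,0])),s['joint_efforts'])"
python3 -m inch '[{"slide":[0,0,0],"turn":0.08,"grip":0.8},{"slide":[0,0,0],"turn":0.08,"grip":0.8}]' 100
python3 -c "
from h import *
s,r=st();print(s['wrist_torque'],np.degrees(np.arctan2(r[1,0],r[0,0])))
im,d=shot('side');P=cloud('side',d).reshape(-1,3);P=P[(np.hypot(P[:,0]-.506,P[:,1]+.168)<.06)&(P[:,2]>.116)&(P[:,2]<.13)&(abs(P[:,1]+.167)<.036)];print('bar',len(P),rect(P[:,:2]))
cv2.imwrite('pics/s3.png',cv2.resize(im[130:270,280:420,::-1],None,fx=4,fy=4))"
```

```text
time: 13.05
eef_pos: [0.5061, -0.1685, 0.1102]
tcp_rot: [0.939, -0.345, 0.001, -0.001]
contact_force: [-0.9, 4.2, 10.1]
opening: 0.117
finger_force: 92.9
[0.99695408 0.20408858 0.26605668] -40.30978885699377 [ -2.27941185 -25.19735277 -22.72600472  -0.7550567   -0.94420686
  -0.39502599]
time: 13.25
eef_pos: [0.5061, -0.1685, 0.1102]
tcp_rot: [0.925, -0.38, 0.001, -0.001]
contact_force: [-2.1, 5.0, 10.2]
opening: 0.114
finger_force: 92.8
[1.05365395 0.24746151 0.06393334] -44.727918251624544
bar 32 (array([ 489.3, -172.4]), array([66.6, 30.8]), 35.6)
```

View pics/s3.png

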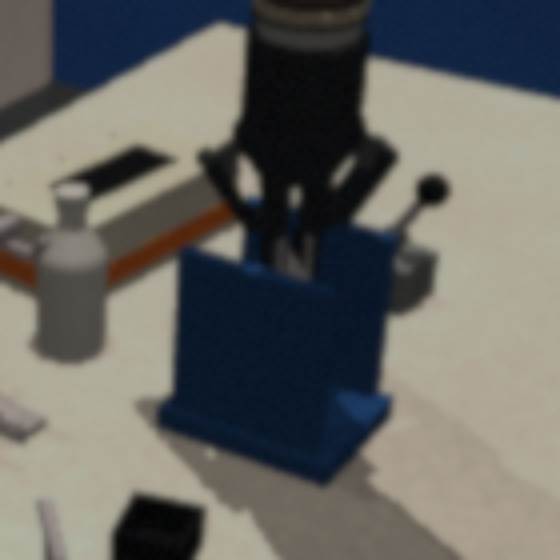

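The side view shows the wrench sitting between the cheeks, nearly hidden. Torque in motion was 0.27 N m, so the nut is turning. Stroke 3.

```bash
python3 -m inch '[{"slide":[0,0,-1.2],"turn":-0.08,"grip":0.8},{"slide":[0,0,-2.6],"turn":-0.08,"grip":0.8},{"slide":[0,0,-2.8],"turn":-0.2,"grip":0.8},{"slide":[0,0,-2.8],"turn":-0.34,"grip":0.8},{"slide":[0,0,-2.8],"turn":-0.48,"grip":0.8},{"slide":[0,0,-2.8],"turn":-0.62,"grip":0.8},{"slide":[0,0,-2.8],"turn":-0.76,"grip":0.8},{"slide":[0,0,-2.8],"turn":-0.9,"grip":0.8},{"slide":[0,0,-2.8],"turn":-1.04,"grip":0.8},{"slide":[0,0,-2.8],"turn":-1.12,"grip":0.8},{"slide":[0,0,-2.8],"turn":-1.12,"grip":0.8},{"slide":[0,0,-2.2],"turn":-1.12,"grip":0.8},{"slide":[0,0,-1.6],"turn":-1.12,"grip":0.8},{"slide":[0,0,-1.2],"turn":-1.12,"grip":0.8},{"slide":[0,0,-0.8],"turn":-1.12,"grip":0.8},{"slide":[0,0,-0.4],"turn":-1.12,"grip":0.8},{"slide":[0,0,0],"turn":-1.12,"grip":0.8},{"slide":[0,0,0],"turn":-1.12,"grip":0.8}]' 100
python3 -m inch '[{"slide":[0,0,0],"turn":0.12,"grip":0.8},{"slide":[0,0,0],"turn":0.24,"grip":0.8},{"slide":[0,0,0],"turn":0.36,"grip":0.8},{"slide":[0,0,0],"turn":0.48,"grip":0.8},{"slide":[0,0,0],"turn":0.6,"grip":0.8},{"slide":[0,0,0],"turn":0.72,"grip":0.8},{"slide":[0,0,0],"turn":0.84,"grip":0.8},{"slide":[0,0,0],"turn":0.96,"grip":0.8},{"slide":[0,0,0],"turn":1.08,"grip":0.8}]' 100
python3 -c "
from h import *
s,r=st();print(s['wrist_torque'],np.degrees(np.arctan2(r[1,0],r[0,0])))"
python3 -m inch '[{"slide":[0,0,0],"turn":1.12,"grip":0.8},{"slide":[0,0,0],"turn":1.12,"grip":0.8}]' 100
python3 -c "
from h import *
s,r=st();print(s['wrist_torque'],np.degrees(np.arctan2(r[1,0],r[0,0])))"
```

```text
time: 15.1
eef_pos: [0.5064, -0.1685, 0.1102]
tcp_rot: [0.986, 0.169, 0.001, -0.0]
contact_force: [-0.4, 4.8, 9.7]
opening: 0.116
finger_force: 92.9
time: 16.0
eef_pos: [0.5062, -0.1686, 0.1102]
tcp_rot: [0.932, -0.363, 0.001, -0.001]
contact_force: [-0.6, 4.1, 9.9]
opening: 0.114
finger_force: 93.1
[1.03760011 0.18749415 0.48816147] -42.60976145930116
time: 16.2
eef_pos: [0.5064, -0.1669, 0.1103]
tcp_rot: [0.868, -0.496, -0.0, -0.002]
contact_force: [0.8, 12.8, 13.6]
opening: 0.114
finger_force: 121.4
[ 1.96626391 -0.05155153  2.39551103] -59.47696033475849
```

I wrote that follow-up turn from the wrong base, so it over-turned and struck the cheek. Backing off at once.

```bash
python3 -m inch '[{"slide":[0,0,0],"turn":-0.14,"grip":0.8},{"slide":[0,0,0],"turn":-0.2,"grip":0.8},{"slide":[0,0,0],"turn":-0.2,"grip":0.8}]' 100
python3 -c "
from h import *
s,r=st();print(s['wrist_torque'],np.degrees(np.arctan2(r[1,0],r[0,0])))"
```

```text
time: 16.5
eef_pos: [0.5068, -0.1686, 0.1102]
tcp_rot: [0.914, -0.406, 0.002, -0.0]
contact_force: [1.3, 5.8, 8.6]
opening: 0.114
finger_force: 93.0
[ 0.85014244 -0.16446709  0.55100084] -47.92496653436529
```

```bash
python3 -m inch '[{"slide":[0,0,0],"turn":-0.08,"grip":0.8},{"slide":[0,0,-1.2],"turn":-0.12,"grip":0.8},{"slide":[0,0,-2.6],"turn":-0.12,"grip":0.8},{"slide":[0,0,-2.8],"turn":-0.2,"grip":0.8},{"slide":[0,0,-3.5],"turn":-0.34,"grip":0.8},{"slide":[0,0,-4],"turn":-0.48,"grip":0.8},{"slide":[0,0,-4],"turn":-0.62,"grip":0.8},{"slide":[0,0,-4],"turn":-0.76,"grip":0.8},{"slide":[0,0,-4],"turn":-0.9,"grip":0.8},{"slide":[0,0,-4],"turn":-1.04,"grip":0.8},{"slide":[0,0,-4],"turn":-1.1,"grip":0.8},{"slide":[0,0,-4],"turn":-1.1,"grip":0.8}]' 100
python3 - <<'E'
from h import *
s,r=st();e=s['eef_pos'];print(e,s['wrist_torque'],np.degrees(np.arctan2(r[1,0],r[0,0])))
for n in("side","top"):
    im,d=shot(n);P=cloud(n,d).reshape(-1,3);P=P[(np.hypot(P[:,0]-e[0],P[:,1]-e[1])<.055)&(P[:,2]>e[2]+.006)&(P[:,2]<e[2]+.021)]
    f=(P-e)@r  # tool frame
    f=f[(abs(f[:,1])<.03)&(abs(f[:,0])>.014)]
    if len(f)>10: print(n,len(f),rect(f[:,:2]),np.round(np.polyfit(f[:,0],f[:,1],1),4), [np.round(f[m][:,:2].mean(0)*1000,1) for m in (f[:,0]>0,f[:,0]<0)])
E
```

```text
time: 17.7
eef_pos: [0.5049, -0.1695, 0.1488]
tcp_rot: [0.992, 0.129, -0.0, 0.001]
contact_force: [-0.2, -0.3, -2.1]
opening: 0.113
finger_force: 91.6
[ 0.50485123 -0.16949508  0.1488282 ] [ 0.03724005 -0.08158839  0.04120071] 14.876108295587446
side 136 (array([ 1. , -1.3]), array([15.4, 89.1]), 89.0) [ 0.0021 -0.0033] [array([29.6, -3.3]), array([-29.1,  -3.3])]
```

The bar is still aligned in the grip (slope 0.002), so nothing slipped. Reseat and do the fourth stroke.

```bash
python3 -m inch '[{"slide":[0,0,1],"turn":0,"grip":0.8},{"slide":[0,0,2],"turn":0,"grip":0.8},{"slide":[0,0,2.4],"turn":0,"grip":0.8},{"slide":[0,0,2.8],"turn":0,"grip":0.8},{"slide":[0,0,3.2],"turn":0,"grip":0.8},{"slide":[0,0,3.6],"turn":0,"grip":0.8},{"slide":[0,0,4],"turn":0,"grip":0.8},{"slide":[0,0,4],"turn":0,"grip":0.8}]' 100
```

```text
time: 18.6
eef_pos: [0.5072, -0.1698, 0.1144]
tcp_rot: [0.991, 0.13, 0.001, 0.001]
contact_force: [-5.3, 3.8, 23.7]
opening: 0.117
finger_force: 95.9
```

```bash
python3 -m inch '[{"slide":[0,0,-0.2],"turn":0,"grip":0.8},{"slide":[0,0,-0.2],"turn":-0.05,"grip":0.8},{"slide":[0,0,-0.2],"turn":-0.1,"grip":0.8},{"slide":[0,0,-0.2],"turn":-0.1,"grip":0.8}]' 100
python3 -c "
from h import *
s,r=st();print(s['wrist_torque'])"
```

```text
time: 19.0
eef_pos: [0.5067, -0.1695, 0.1145]
tcp_rot: [0.984, 0.179, 0.001, 0.001]
contact_force: [-3.6, 1.8, 16.3]
opening: 0.118
finger_force: 94.7
[ 0.74964588  1.01766322 -0.1125184 ]
```

```bash
python3 -m inch '[{"slide":[0,0,-1],"turn":0,"grip":0.8},{"slide":[0,0,-2.5],"turn":0,"grip":0.8},{"slide":[0,0,-4],"turn":0,"grip":0.8},{"slide":[0,0,-5.5],"turn":0,"grip":0.8},{"slide":[0,0,-5.5],"turn":0,"grip":0.8},{"slide":[0,0,-5.5],"turn":0,"grip":0.8}]' 100
python3 - <<'E'
from h import *
s,r=st();e=s['eef_pos'];print(e,np.degrees(np.arctan2(r[1,0],r[0,0])))
n="side"
im,d=shot(n);P=cloud(n,d).reshape(-1,3);P=P[(np.hypot(P[:,0]-e[0],P[:,1]-e[1])<.055)]
f=(P-e)@r;f=f[(abs(f[:,1])<.02)&(abs(f[:,0])>.016)&(f[:,2]<.0)&(f[:,2]>-.03)]
for m in(f[:,0]>0,f[:,0]<0): print(m.sum(),np.round(-1000*np.percentile(f[m,2],[2,50,98]),1),np.round(f[m].mean(0)*1000,1))
cv2.imwrite('pics/s4.png',cv2.resize(im[130:270,280:420,::-1],None,fx=4,fy=4))
E
```

```text
time: 19.6
eef_pos: [0.5055, -0.1692, 0.1666]
tcp_rot: [0.984, 0.179, 0.001, 0.001]
contact_force: [-0.2, 0.8, -1.9]
opening: 0.117
finger_force: 92.3
[ 0.50551841 -0.16916116  0.16656567] 20.66899591151473
70 [20.8 16.1  8.4] [ 30.5  -3.1 -15.3]
69 [20.9 15.2  7.2] [-29.9  -3.5 -14.8]
```

View pics/s4.png

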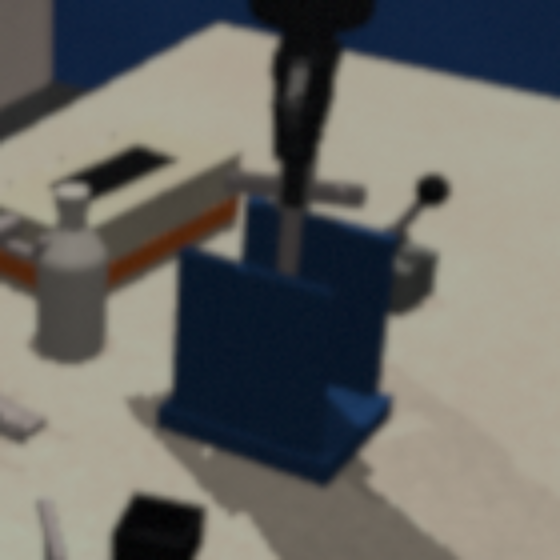

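The side view shows the wrench upright in the grip above the nut. It had gone in about 12 mm and then jammed, so the hexagon was already engaged. I'll correct y by 1 mm and reseat with a small wobble.

```bash
python3 -m inch '[{"slide":[0.03,-0.1,2],"turn":0.03,"grip":0.8},{"slide":[0.03,-0.1,3.6],"turn":0.03,"grip":0.8},{"slide":[0.03,-0.1,4.2],"turn":0.03,"grip":0.8},{"slide":[0.03,-0.1,4.8],"turn":0.03,"grip":0.8},{"slide":[0.03,-0.1,5.2],"turn":0.03,"grip":0.8},{"slide":[0.03,-0.1,5.4],"turn":0.09,"grip":0.8},{"slide":[0.03,-0.1,5.6],"turn":-0.05,"grip":0.8},{"slide":[0.03,-0.1,5.8],"turn":0.05,"grip":0.8},{"slide":[0.03,-0.1,5.8],"turn":0.05,"grip":0.8}]' 100
python3 -c "
from h import *
s,r=st();print(s['wrist_torque'],np.degrees(np.arctan2(r[1,0],r[0,0])))"
```

```text
time: 20.55
eef_pos: [0.5066, -0.1688, 0.1126]
tcp_rot: [0.988, 0.155, 0.001, 0.001]
contact_force: [-4.6, 2.5, 19.9]
opening: 0.116
finger_force: 95.4
[0.69757884 1.43191138 0.04292558] 17.778964999512358
```

Bottom end is about 25 mm above the bench, within the limit. Turning clockwise.

```bash
python3 -m inch '[{"slide":[0,0,0],"turn":0.1,"grip":0.8},{"slide":[0,0,0],"turn":0.2,"grip":0.8},{"slide":[0,0,0],"turn":0.3,"grip":0.8},{"slide":[0,0,0],"turn":0.4,"grip":0.8},{"slide":[0,0,0],"turn":0.5,"grip":0.8},{"slide":[0,0,0],"turn":0.6,"grip":0.8},{"slide":[0,0,0],"turn":0.7,"grip":0.8}]' 110
python3 -c "
from h import *
s,r=st();print(s['wrist_torque'],np.degrees(np.arctan2(r[1,0],r[0,0])))"
python3 -m inch '[{"slide":[0,0,0],"turn":0.06,"grip":0.8},{"slide":[0,0,0],"turn":0.12,"grip":0.8}]' 110
python3 -c "
from h import *
s,r=st();print(s['wrist_torque'],np.degrees(np.arctan2(r[1,0],r[0,0])))"
```

```text
time: 21.25
eef_pos: [0.5057, -0.1681, 0.1103]
tcp_rot: [0.981, -0.195, 0.0, 0.0]
contact_force: [-2.7, 1.8, 11.0]
opening: 0.115
finger_force: 94.1
[0.48520013 0.82818449 0.02084092] -22.506158855946616
time: 21.45
eef_pos: [0.5056, -0.168, 0.1103]
tcp_rot: [0.968, -0.253, -0.0, 0.0]
contact_force: [-3.2, 2.3, 12.7]
opening: 0.116
finger_force: 94.2
[0.61020489 0.96340754 0.10261387] -29.27303601883137
```

```bash
for i in 1 2; do python3 -m inch '[{"slide":[0,0,0],"turn":0.05,"grip":0.8},{"slide":[0,0,0],"turn":0.1,"grip":0.8}]' 110 | grep -E "force|rot"
python3 -c "
from h import *
s,r=st();print(s['wrist_torque'],np.degrees(np.arctan2(r[1,0],r[0,0])))"; done
```

```text
tcp_rot: [0.954, -0.301, -0.0, -0.0]
contact_force: [-4.3, 3.3, 12.0]
finger_force: 94.1
[0.79520588 0.85421684 0.16739355] -34.99881422089412
tcp_rot: [0.938, -0.348, -0.0, -0.001]
contact_force: [-4.1, 5.3, 11.7]
finger_force: 94.3
[0.94783599 0.93103888 0.32334719] -40.68849098648142
```

```bash
for i in 1 2; do python3 -m inch '[{"slide":[0,0,0],"turn":0.02,"grip":0.8},{"slide":[0,0,0],"turn":0.04,"grip":0.8}]' 110 | grep -E "force|rot"
python3 -c "
from h import *
s,r=st();print(s['wrist_torque'],np.degrees(np.arctan2(r[1,0],r[0,0])),s['qpos'][5])"; done
```

```text
tcp_rot: [0.931, -0.365, -0.0, -0.0]
contact_force: [-3.4, 4.6, 12.0]
finger_force: 94.3
[0.99741585 0.90341613 0.44297481] -42.85684061691957 1.8075073572545295
tcp_rot: [0.923, -0.384, -0.0, -0.0]
contact_force: [-3.0, 3.5, 12.4]
finger_force: 94.3
[0.98571404 0.94396392 0.46888194] -45.12633154935426 1.8471811777644371
```

```bash
python3 -m inch '[{"slide":[0,0,0],"turn":-0.08,"grip":0.8},{"slide":[0,0,-1.2],"turn":-0.1,"grip":0.8},{"slide":[0,0,-2.6],"turn":-0.1,"grip":0.8},{"slide":[0,0,-2.8],"turn":-0.2,"grip":0.8},{"slide":[0,0,-2.8],"turn":-0.34,"grip":0.8},{"slide":[0,0,-2.8],"turn":-0.48,"grip":0.8},{"slide":[0,0,-2.8],"turn":-0.62,"grip":0.8},{"slide":[0,0,-2.8],"turn":-0.76,"grip":0.8},{"slide":[0,0,-2.8],"turn":-0.9,"grip":0.8},{"slide":[0,0,-2.8],"turn":-1.04,"grip":0.8},{"slide":[0,0,-2.8],"turn":-1.12,"grip":0.8},{"slide":[0,0,-2.8],"turn":-1.12,"grip":0.8},{"slide":[0,0,-2.2],"turn":-1.12,"grip":0.8},{"slide":[0,0,-1.6],"turn":-1.12,"grip":0.8},{"slide":[0,0,-1.2],"turn":-1.12,"grip":0.8},{"slide":[0,0,-0.8],"turn":-1.12,"grip":0.8},{"slide":[0,0,-0.4],"turn":-1.12,"grip":0.8},{"slide":[0,0,0],"turn":-1.12,"grip":0.8},{"slide":[0,0,0],"turn":-1.12,"grip":0.8}]' 110
for i in 1 2 3 4; do python3 -m inch '[{"slide":[0,0,0],"turn":0.04,"grip":0.8},{"slide":[0,0,0],"turn":0.08,"grip":0.8}]' 110 | grep -E "eef|contact"
python3 -c "
from h import *
s,r=st();print(s['wrist_torque'],np.degrees(np.arctan2(r[1,0],r[0,0])))"; done
```

```text
time: 24.15
eef_pos: [0.5065, -0.1688, 0.1123]
tcp_rot: [0.986, 0.165, 0.0, 0.001]
contact_force: [-5.1, 3.5, 19.5]
opening: 0.113
finger_force: 95.5
eef_pos: [0.5064, -0.1687, 0.1122]
contact_force: [-4.5, 3.0, 16.8]
[0.64903325 1.32653244 0.33164103] 14.35931862114192
eef_pos: [0.5063, -0.1686, 0.1119]
contact_force: [-4.8, 3.1, 17.6]
[0.71930426 1.30858634 0.5752025 ] 9.798804053116916
eef_pos: [0.5057, -0.1682, 0.1103]
contact_force: [-2.6, 2.0, 11.6]
[0.5197692  0.89017949 0.3483185 ] 5.210486372505039
eef_pos: [0.5057, -0.1681, 0.1103]
contact_force: [-4.6, 2.6, 12.3]
[0.54108729 0.94311562 0.16076214] 0.5496065758490094
```

```bash
for i in 1 2 3 4 5 6; do python3 -m inch '[{"slide":[0,0,0],"turn":0.06,"grip":0.8},{"slide":[0,0,0],"turn":0.1,"grip":0.8}]' 110 | grep -E "contact"
python3 -c "
from h import *
s,r=st();print(s['wrist_torque'],np.degrees(np.arctan2(r[1,0],r[0,0])),s['eef_pos'])"; done
```

```text
contact_force: [-3.5, 3.2, 11.2]
[ 0.57785639  0.9918026  -0.14911529] -5.28811914915124 [ 0.50576023 -0.16803018  0.11030054]
contact_force: [-4.6, 2.3, 13.2]
[ 6.66764867e-01  9.49533908e-01 -8.45870086e-04] -10.962137836058252 [ 0.50564875 -0.16795341  0.11029843]
contact_force: [-4.4, 2.3, 12.9]
[0.60737827 0.96388143 0.08063642] -16.700860826066208 [ 0.50571779 -0.16804515  0.11031675]
contact_force: [-3.0, 1.5, 12.1]
[0.50001552 0.88102148 0.06329746] -22.428066761723827 [ 0.50578947 -0.16816266  0.11030541]
contact_force: [-3.6, 2.1, 13.4]
[0.60060288 0.94096832 0.14339466] -28.139046261753485 [ 0.50566953 -0.168127    0.1102852 ]
contact_force: [-3.4, 3.2, 12.5]
[0.8617797  0.98633256 0.18435194] -33.88927329778158 [ 0.50565712 -0.16776782  0.11031029]
```

```bash
for i in 1 2 3; do python3 -m inch '[{"slide":[0,0,0],"turn":0.04,"grip":0.8},{"slide":[0,0,0],"turn":0.065,"grip":0.8}]' 110 | grep -E "contact"
python3 -c "
from h import *
s,r=st();print(s['wrist_torque'],np.degrees(np.arctan2(r[1,0],r[0,0])),s['qpos'][5])"; done
python3 - <<'E'
from h import *
s,r=st();e=s['eef_pos']
for n in("side","top"):
    im,d=shot(n);P=cloud(n,d).reshape(-1,3);P=P[(np.hypot(P[:,0]-e[0],P[:,1]-e[1])<.055)&(abs(P[:,1]-e[1])<.037)&(P[:,2]>.114)&(P[:,2]<.131)]
    f=(P-e)@r; f=f[(abs(f[:,0])>.015)]
    print(n,len(f)); 
    for m in(f[:,0]>0,f[:,0]<0):
        if m.sum()>3: print(np.round(f[m].mean(0)*1000,1),np.round(np.percentile(f[m,1],[5,95])*1000,1))
E
```

```text
contact_force: [-4.0, 3.9, 13.5]
[0.87768886 0.99302728 0.13589382] -37.56546736429543 1.7148444129684386
contact_force: [-4.0, 3.5, 13.8]
[0.96752982 0.97688746 0.35626299] -41.23826296974637 1.7791060887327286
contact_force: [-3.8, 4.9, 13.3]
[1.08667905 0.93122277 0.52258065] -44.91191373915798 1.8434501530230871
side 8
[-21.1   1.9 -19.8] [-1.6  5. ]
top 0
```

```bash
cat > t.py <<'E'
from h import *
s,r=st();print(np.round(s['wrist_torque'],2),round(np.degrees(np.arctan2(r[1,0],r[0,0])),1),np.round(s['eef_pos'],4),np.round(s['contact_force'],1))
E
python3 -m inch '[{"slide":[0,0,0],"turn":0,"grip":0.8},{"slide":[0,0,0],"turn":0,"grip":0.8},{"slide":[0,0,0],"turn":0,"grip":0.8}]' 110 >/dev/null; python3 t.py
python3 -m inch '[{"slide":[0,0,0],"turn":-0.08,"grip":0.8},{"slide":[0,0,0],"turn":-0.08,"grip":0.8},{"slide":[0,0,0],"turn":-0.08,"grip":0.8}]' 110 >/dev/null; python3 t.py
python3 -m inch '[{"slide":[0,0,0],"turn":-0.1,"grip":0.8},{"slide":[0,0,0],"turn":-0.1,"grip":0.8},{"slide":[0,0,0],"turn":-0.1,"grip":0.8}]' 110 >/dev/null; python3 t.py
python3 -m inch '[{"slide":[0,0,0],"turn":-0.12,"grip":0.8},{"slide":[0,0,0],"turn":-0.12,"grip":0.8},{"slide":[0,0,0],"turn":-0.12,"grip":0.8}]' 110 >/dev/null; python3 t.py
python3 -m inch '[{"slide":[0,0,0],"turn":-0.12,"grip":0.8},{"slide":[0,0,0],"turn":-0.12,"grip":0.8},{"slide":[0,0,0],"turn":-0.12,"grip":0.8}]' 110 >/dev/null; python3 t.py
```

```text
[1.   0.94 0.45] -44.8 [ 0.5057 -0.1674  0.1103] [-4.7  3.9 13.2]
[ 0.98  1.02 -0.03] -40.4 [ 0.5057 -0.1674  0.1103] [-4.5  3.4 13.1]
[0.91 0.98 0.06] -34.7 [ 0.5057 -0.1675  0.1103] [-3.   3.4 13.6]
[0.78 0.84 0.02] -27.8 [ 0.5059 -0.1678  0.1103] [-3.9  3.9 12.9]
[0.69 0.68 0.  ] -20.9 [ 0.5061 -0.1679  0.1103] [-1.8  2.7 10.9]
```

Static torque of 0.45 N m exceeds the thread's 0.2, so the nut could be at its stop. A clear test away from the cheeks: at the stop the hexagon corners lie at +34°. Seat there and push clockwise.

```bash
python3 -m inch '[{"slide":[0,0,-1.2],"turn":0,"grip":0.8},{"slide":[0,0,-2.6],"turn":0,"grip":0.8},{"slide":[0,0,-3.4],"turn":-0.12,"grip":0.8},{"slide":[0,0,-3.4],"turn":-0.26,"grip":0.8},{"slide":[0,0,-3.4],"turn":-0.4,"grip":0.8},{"slide":[0,0,-3.4],"turn":-0.54,"grip":0.8},{"slide":[0,0,-3.4],"turn":-0.68,"grip":0.8},{"slide":[0,0,-3.4],"turn":-0.82,"grip":0.8},{"slide":[0,0,-3.4],"turn":-0.94,"grip":0.8},{"slide":[0,0,-3.4],"turn":-0.94,"grip":0.8}]' 110
python3 - <<'E'
from h import *
s,r=st();e=s['eef_pos'];n="side"
im,d=shot(n);P=cloud(n,d).reshape(-1,3);P=P[(np.hypot(P[:,0]-e[0],P[:,1]-e[1])<.06)]
f=(P-e)@r;f=f[(abs(f[:,1])<.025)&(abs(f[:,0])>.016)&(f[:,2]<.0)&(f[:,2]>-.03)]
for m in(f[:,0]>0,f[:,0]<0): print(m.sum(),np.round(f[m].mean(0)*1000,1),np.round(np.percentile(f[m],[3,97],axis=0)*1000,1).tolist())
E
python3 -m inch '[{"slide":[0,0,1],"turn":0,"grip":0.8},{"slide":[0,0,1.5],"turn":0,"grip":0.8},{"slide":[0,0,2],"turn":0,"grip":0.8},{"slide":[0,0,2.5],"turn":0,"grip":0.8},{"slide":[0,0,3],"turn":0,"grip":0.8},{"slide":[0,0,3.2],"turn":0,"grip":0.8},{"slide":[0,0,3.2],"turn":0,"grip":0.8}]' 110; python3 t.py
```

```text
time: 29.35
eef_pos: [0.5049, -0.1679, 0.1416]
tcp_rot: [0.959, 0.284, 0.0, 0.0]
contact_force: [0.2, 0.1, -2.0]
opening: 0.114
finger_force: 92.3
75 [ 33.2  -5.1 -13.4] [[18.1, -22.3, -21.0], [53.4, 1.4, -0.8]]
73 [-32.9  -1.  -13.7] [[-56.2, -8.5, -20.6], [-17.7, 19.1, -0.9]]
time: 30.1
eef_pos: [0.5053, -0.1681, 0.1104]
tcp_rot: [0.959, 0.284, -0.0, 0.0]
contact_force: [-2.3, 0.4, 4.3]
opening: 0.119
finger_force: 93.2
[0.1  0.36 0.01] 33.0 [ 0.5053 -0.1681  0.1104] [-2.3  0.4  4.3]
```

It seats freely at 33°, as predicted for q = 3.6. Now push clockwise in small steps.

```bash
for i in 1 2 3 4 5 6; do python3 -m inch '[{"slide":[0,0,0],"turn":0.05,"grip":0.8},{"slide":[0,0,0],"turn":0.05,"grip":0.8},{"slide":[0,0,0],"turn":0.05,"grip":0.8}]' 110 >/dev/null; python3 t.py; done
```

```text
[0.14 0.24 0.03] 30.2 [ 0.5055 -0.1682  0.1104] [-0.6  0.3  4.5]
[ 0.02  0.26 -0.02] 27.3 [ 0.5055 -0.1682  0.1104] [-0.8 -0.1  5.5]
[0.07 0.35 0.04] 24.5 [ 0.5054 -0.1682  0.1104] [-1.2  0.   5.2]
[0.   0.36 0.08] 21.6 [ 0.5054 -0.1682  0.1104] [-1.4  0.7  4.8]
[0.06 0.35 0.15] 18.8 [ 0.5054 -0.1681  0.1104] [-1.3  1.2  5.1]
[0.2  0.36 0.36] 16.0 [ 0.5053 -0.168   0.1104] [-2.4  0.7  5.6]
```

```bash
for i in 1 2 3 4; do python3 -m inch '[{"slide":[0,0,0],"turn":0.05,"grip":0.8},{"slide":[0,0,0],"turn":0.05,"grip":0.8},{"slide":[0,0,0],"turn":0.05,"grip":0.8}]' 120 >/dev/null; python3 t.py; done
```

```text
[0.12 0.36 0.41] 13.1 [ 0.5053 -0.168   0.1104] [-1.4  0.2  5.3]
[0.21 0.42 0.12] 10.2 [ 0.5053 -0.1679  0.1104] [-1.3  1.2  6. ]
[0.18 0.44 0.06] 7.3 [ 0.5052 -0.1679  0.1104] [-2.3  0.5  6.9]
[0.19 0.42 0.3 ] 4.5 [ 0.5052 -0.1679  0.1104] [-1.8  0.6  7.1]
```

```bash
for i in 1 2 3 4 5; do python3 -m inch '[{"slide":[0,0,0],"turn":0.05,"grip":0.8},{"slide":[0,0,0],"turn":0.1,"grip":0.8},{"slide":[0,0,0],"turn":0.15,"grip":0.8},{"slide":[0,0,0],"turn":0.15,"grip":0.8}]' 120 >/dev/null; python3 t.py; done
python3 - <<'E'
from h import *
s,r=st();e=s['eef_pos'];n="side"
im,d=shot(n)
cv2.imwrite('pics/s5.png',cv2.resize(im[140:260,280:420,::-1],None,fx=5,fy=5,interpolation=cv2.INTER_CUBIC))
E
```

```text
[ 0.3   0.45 -0.16] -4.3 [ 0.5052 -0.1677  0.1104] [-2.2  1.2  6.1]
[ 0.39  0.48 -0.04] -12.8 [ 0.5051 -0.1677  0.1104] [-1.5  1.6  6.5]
[0.24 0.49 0.01] -21.4 [ 0.5052 -0.1678  0.1104] [-2.2  1.2  5.3]
[0.4  0.57 0.04] -30.0 [ 0.5051 -0.1676  0.1104] [-2.7  1.6  6.8]
[0.69 0.51 0.08] -38.6 [ 0.5051 -0.1672  0.1104] [-1.7  2.5  7.7]
```

View pics/s5.png

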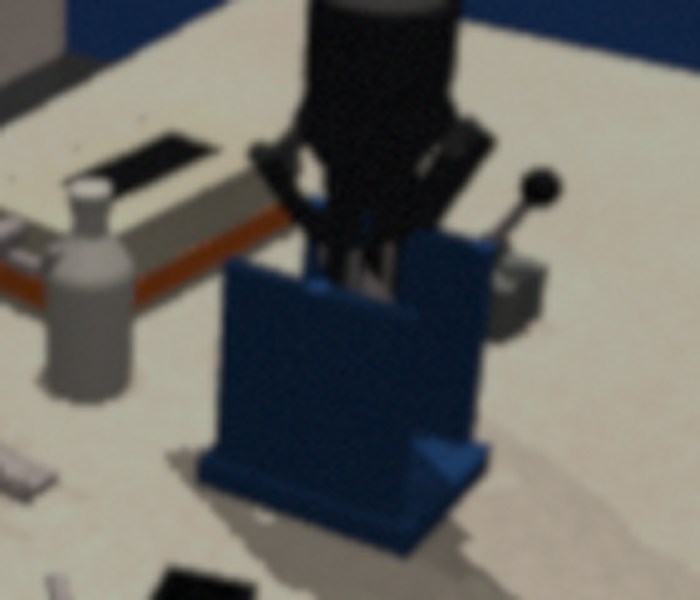

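```bash
python3 -m inch '[{"slide":[0,0,-1.2],"turn":-0.05,"grip":0.8},{"slide":[0,0,-4],"turn":-0.05,"grip":0.8},{"slide":[0,0,-9],"turn":-0.19,"grip":0.8},{"slide":[0,0,-13],"turn":-0.33,"grip":0.8},{"slide":[0,0,-15],"turn":-0.47,"grip":0.8},{"slide":[-3,-3.75,-15],"turn":-0.6,"grip":0.8},{"slide":[-6,-7.5,-15],"turn":-0.67,"grip":0.8},{"slide":[-9,-11.2,-15],"turn":-0.67,"grip":0.8},{"slide":[-11.2,-14,-15],"turn":-0.67,"grip":0.8},{"slide":[-11.2,-14,-15],"turn":-0.67,"grip":0.8},{"slide":[-11.2,-14,-15],"turn":-0.67,"grip":0.8}]' 110
python3 - <<'E'
from h import *
s,r=st();e=s['eef_pos'];n="side"
im,d=shot(n);P=cloud(n,d).reshape(-1,3);P=P[(np.hypot(P[:,0]-e[0],P[:,1]-e[1])<.06)]
f=(P-e)@r;f=f[(abs(f[:,1])<.025)&(abs(f[:,0])>.016)&(f[:,2]<.0)&(f[:,2]>-.03)]
for m in(f[:,0]>0,f[:,0]<0): print(m.sum(),np.round(f[m].mean(0)*1000,1),np.round(np.percentile(f[m],[3,97],axis=0)*1000,1).tolist())
print(np.degrees(np.arctan2(r[1,0],r[0,0])))
ims=np.mean([shot("top")[0].astype(float) for _ in range(6)],0)
z0=np.load("t2.npz")["im"].astype(float)
def ana(I,t):
    # radial dark->bright edge radius in world plane z=.036, 6th harmonic
    g=I.mean(2).astype(np.float32); c0=np.array([.504,-.1668])
    for it in range(4):
        th=np.radians(np.arange(0,360,3)); rad=np.arange(.004,.0165,.0003)
        X=np.stack([c0[0]+rad[None]*np.cos(th)[:,None],c0[1]+rad[None]*np.sin(th)[:,None],np.full((len(th),len(rad)),.04)],-1)
        uv=proj("top",X.reshape(-1,3)).reshape(len(th),len(rad),2).astype(np.float32)
        v=cv2.remap(g,uv[...,0],uv[...,1],cv2.INTER_CUBIC)
        lo,hi=np.median(v[:,:6]),np.percentile(v,95); area=((hi-np.clip(v,lo,hi))/(hi-lo)).sum(1)*.0003+.004
        c0=c0+2*np.array([(area*np.cos(th)).mean(),(area*np.sin(th)).mean()])*.8
    h=(area*np.exp(-6j*th)).mean(); k3=[abs((area*np.exp(-k*1j*th)).mean())*2e3 for k in range(2,9)]
    print(t,c0,"r",area.mean(),"corner angle mod60:",np.degrees(-np.angle(h)*-1)/6%60,"harm",np.round(k3,2))
ana(z0,"before");ana(ims,"now")
y,x=254,345;cv2.imwrite("pics/nut2.png",cv2.resize(ims.astype(np.uint8)[y-14:y+14,x-14:x+14,::-1],None,fx=16,fy=16,interpolation=cv2.INTER_CUBIC))
E
```

```text
time: 36.25
eef_pos: [0.5044, 0.0121, 0.2583]
tcp_rot: [1.0, -0.001, -0.001, 0.0]
contact_force: [0.1, -0.7, -0.8]
opening: 0.114
finger_force: 92.3
78 [ 31.   -3.7 -15.5] [[18.5, -7.2, -20.7], [44.5, 2.4, -8.1]]
99 [-31.5  -3.5 -15. ] [[-43.8, -7.8, -20.5], [-17.0, 3.8, -7.1]]
-0.08773075992747573
before [ 0.50321482 -0.16596213] r 0.010420589 corner angle mod60: 44.46386297246045 harm [0.51 0.07 0.25 0.07 0.35 0.03 0.06]
now [ 0.50337335 -0.16600415] r 0.0105293635 corner angle mod60: 29.70244985471517 harm [0.32 0.07 0.21 0.05 0.16 0.01 0.05]
```

View pics/nut2.png

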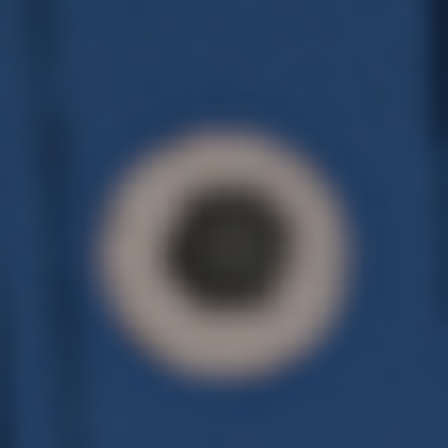

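The top view shows the nut's corners turned to about 30°, from about 15° before. Every later clockwise push met the same fixed contact at -38° and +16°. The nut holds 0.4–0.5 N m, well above the thread, so it is at its stop, which fits the hard ramp in stroke 3. Bar and grip are still aligned. Next: hang the wrench.

```bash
python3 -m inch '[{"slide":[1,-2,-1.5],"turn":-0.14,"grip":0.8},{"slide":[2,-4,-1.5],"turn":-0.28,"grip":0.8},{"slide":[3,-5.7,-1.5],"turn":-0.42,"grip":0.8},{"slide":[3,-5.7,-1.5],"turn":-0.56,"grip":0.8},{"slide":[3,-5.7,-1.5],"turn":-0.7,"grip":0.8},{"slide":[3,-5.7,-1.5],"turn":-0.84,"grip":0.8},{"slide":[3,-5.7,-1.5],"turn":-0.98,"grip":0.8},{"slide":[3,-5.7,-1.5],"turn":-1.12,"grip":0.8},{"slide":[3,-5.7,-1.5],"turn":-1.26,"grip":0.8},{"slide":[3,-5.7,-1.5],"turn":-1.4,"grip":0.8},{"slide":[3,-5.7,-1.5],"turn":-1.494,"grip":0.8},{"slide":[6,-5.7,-1.5],"turn":-1.494,"grip":0.8},{"slide":[9,-5.7,-1.5],"turn":-1.494,"grip":0.8},{"slide":[12,-5.7,-1.5],"turn":-1.494,"grip":0.8},{"slide":[15,-5.7,-1.5],"turn":-1.494,"grip":0.8},{"slide":[15,-5.7,-1.5],"turn":-1.494,"grip":0.8},{"slide":[15,-5.7,-1.5],"turn":-1.494,"grip":0.8}]' 110
python3 - <<'E'
from h import *
s,r=st();e=s['eef_pos'];n="side"
im,d=shot(n);P=cloud(n,d).reshape(-1,3);Q=P[(np.hypot(P[:,0]-e[0],P[:,1]-e[1])<.06)]
f=(Q-e)@r;f=f[(abs(f[:,1])<.025)&(abs(f[:,0])>.016)&(f[:,2]<.0)&(f[:,2]>-.03)]
for m in(f[:,0]>0,f[:,0]<0): print(m.sum(),np.round(f[m].mean(0)*1000,1),np.round(np.percentile(f[m],[3,97],axis=0)*1000,1).tolist())
# side-camera check of prong positions
for x0 in(.635,.645,.655):
    m=P[(abs(P[:,0]-x0)<.005)&(P[:,2]>.14)&(P[:,2]<.16)&(P[:,1]>.02)&(P[:,1]<.115)];
    for q in(m[m[:,1]<.068],m[m[:,1]>.068]):
        if len(q): print(x0,len(q),q[:,1].mean(),q[:,1].min(),q[:,1].max())
print(e,go(.6545,.0695,.275,-4.5),go(.6545,.0695,.144),np.round(s['qpos'],2))
cv2.imwrite('pics/s6.png',cv2.resize(im[90:290,170:350,::-1],None,fx=3,fy=3))
E
```

```text
time: 38.3
eef_pos: [0.6551, 0.0672, 0.2734]
tcp_rot: [0.735, 0.678, -0.001, -0.001]
contact_force: [-1.0, 0.2, -2.5]
opening: 0.115
finger_force: 92.2
94 [ 33.1  -3.1 -15.4] [[17.1, -7.3, -20.6], [45.7, 5.3, -7.7]]
47 [-32.2  -4.5 -14.8] [[-41.1, -7.7, -20.1], [-21.7, 0.8, -8.1]]
0.635 11 0.04949748613088356 0.04778995016048622 0.05093957241742587
0.635 16 0.09851381214056855 0.09307320315605969 0.10396310784431562
0.645 11 0.04804811629413288 0.04466129952850659 0.05066918718699557
0.645 12 0.09797963528924186 0.0945935932468417 0.10026853252404283
0.655 11 0.04679226695109559 0.04306274726090195 0.05005785249547011
0.655 11 0.09689300266151876 0.09323638053920495 0.0989462210808509
[0.65510215 0.0672235  0.2734099 ] [[0.2, -0.03, -0.12], np.float64(-0.003)] [[0.2, -0.01, 12.98]] [-0.05  0.22  1.58  0.    1.34  0.03]
```

View pics/s6.png

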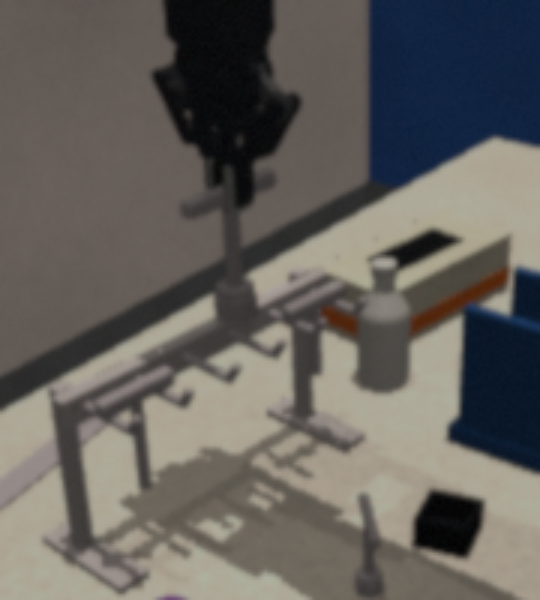

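The side view shows the wrench hanging upright over the middle hook, with both neighbours in place. That was my 14th picture, so from here I check by numbers. Lower it.

```bash
python3 -m inch '[{"slide":[0.26,0,0],"turn":0,"grip":0.8},{"slide":[0.26,0,1],"turn":0,"grip":0.8},{"slide":[0.26,0,3],"turn":0,"grip":0.8},{"slide":[0.26,0,5],"turn":0,"grip":0.8},{"slide":[0.26,0,7],"turn":0,"grip":0.8},{"slide":[0.26,0,9],"turn":0,"grip":0.8},{"slide":[0.26,0,11],"turn":0,"grip":0.8},{"slide":[0.26,0,12.2],"turn":0,"grip":0.8},{"slide":[0.26,0,12.8],"turn":0,"grip":0.8},{"slide":[0.26,0,13.1],"turn":0,"grip":0.8},{"slide":[0.26,0,13.1],"turn":0,"grip":0.8}]' 110
```

```text
time: 39.45
eef_pos: [0.656, 0.0705, 0.1448]
tcp_rot: [0.735, 0.678, 0.001, 0.001]
contact_force: [-0.5, 1.3, -1.5]
opening: 0.115
finger_force: 92.5
```

```bash
python3 -m inch '[{"slide":[0,0,0.2],"turn":0,"grip":0.8},{"slide":[0,0,0.3],"turn":0,"grip":0.8},{"slide":[0,0,0.3],"turn":0,"grip":0.8}]' 110
```

```text
time: 39.75
eef_pos: [0.6563, 0.0705, 0.1443]
tcp_rot: [0.735, 0.678, 0.001, 0.001]
contact_force: [-5.2, -0.7, 9.2]
opening: 0.114
finger_force: 93.9
```

Resting on the prongs (9 N up, z as predicted). Open a little and lift.

```bash
python3 -m inch '[{"slide":[0,0,-0.1],"turn":0,"grip":1.8},{"slide":[0,0,-0.1],"turn":0,"grip":1.8},{"slide":[0,0,-0.1],"turn":0,"grip":1.8},{"slide":[0,0,-0.1],"turn":0,"grip":1.8},{"slide":[0,0,-0.1],"turn":0,"grip":1.8},{"slide":[0,0,-1],"turn":0,"grip":1.8},{"slide":[0,0,-2.5],"turn":0,"grip":1.8},{"slide":[0,0,-5],"turn":0,"grip":1.8},{"slide":[0,0,-9],"turn":0,"grip":1.8},{"slide":[0,0,-9],"turn":0,"grip":1.8}]' 30
python3 - <<'E'
from h import *
s,r=st();print(s['eef_pos'],s['opening'])
for n in("side","top"):
    im,d=shot(n);P=cloud(n,d).reshape(-1,3)
    Q=P[(np.hypot(P[:,0]-.656,P[:,1]-.07)<.06)&(P[:,2]>.1555)&(P[:,2]<.172)&(P[:,0]<.68)];print(n,"bar",len(Q),rect(Q[:,:2]) if len(Q)>5 else '',np.round(np.median(Q,0),4))
    Q=P[(np.hypot(P[:,0]-.656,P[:,1]-.07)<.04)&(P[:,2]>.05)&(P[:,2]<.085)];print("socket",len(Q),np.round(np.median(Q,0),4))
    for c in((.6695,.166),(.6507,-.0285)):
        Q=P[(np.hypot(P[:,0]-c[0],P[:,1]-c[1])<.045)&(P[:,2]>.155)&(P[:,2]<.172)&(P[:,0]<.68)];print("tee",len(Q),rect(Q[:,:2]) if len(Q)>5 else '')
    hs=cv2.cvtColor(im,cv2.COLOR_RGB2HSV); W=cloud(n,d)
    m=((hs[...,0]<12)|(hs[...,0]>172))&(hs[...,1]>70)&(hs[...,2]>30)&(W[...,2]>.01)&(W[...,2]<.045)&(W[...,1]>-.1)&(W[...,0]>.3)&(W[...,0]<.8)
    k,l,stt,ce=cv2.connectedComponentsWithStats(m.astype(np.uint8))
    for i in range(1,k):
        if stt[i,4]>25: print("brown",n,stt[i,4],ce[i].round(),np.round(np.median(W[l==i],0),3))
E
```

```text
time: 40.75
eef_pos: [0.6592, 0.0704, 0.24]
tcp_rot: [0.735, 0.678, 0.005, 0.005]
contact_force: [0.3, -0.3, 1.0]
opening: 0.21
finger_force: 0.0
[0.65915083 0.07035238 0.23998864] 0.2098617423817968
side bar 194 (array([643.9,  73.2]), array([89.1, 36.7]), 82.3) [0.6532 0.076  0.1623]
socket 153 [0.6487 0.0797 0.0746]
tee 194 (array([655.8, 169. ]), array([70.7, 40. ]), 84.7)
tee 152 (array([648.3, -27.6]), array([71.3, 65.1]), 86.3)
brown side 115 [317. 297.] [0.423 0.13  0.035]
brown side 131 [258. 304.] [0.511 0.22  0.035]
top bar 0  [nan nan nan]
socket 0 [nan nan nan]
tee 33 (array([657.3, 195.2]), array([39.4, 10.7]), 2.1)
tee 187 (array([647.5, -28.3]), array([68.2, 66.1]), 86.1)
  return _methods._mean(a, axis=axis, dtype=dtype,
  ret = um.true_divide(
```

The wrench hangs on the middle hook (side median bar at 0.653, 0.076, z top 0.162) and the neighbours are unmoved. Now the rollers, starting with roller A.

```bash
python3 -c "
from h import *
print(go(.513,.2145,.15),go(.513,.2145,.012),go(.53,.345,.15))"
```

```text
[[13.2, -15.51, 8.29]] [[13.2, -15.59, 22.09]] [[26.34, -14.87, 8.29]]
```

```bash
python3 -m inch '[{"slide":[2,-3,0],"turn":0,"grip":4.8},{"slide":[5,-6,0],"turn":0,"grip":4.8},{"slide":[8,-9.5,0],"turn":0,"grip":4.8},{"slide":[11,-13,0],"turn":0,"grip":4.8},{"slide":[13.2,-15.6,0],"turn":0,"grip":4.8},{"slide":[13.2,-15.6,5],"turn":0,"grip":4.8},{"slide":[13.2,-15.6,10],"turn":0,"grip":4.8},{"slide":[13.2,-15.6,15],"turn":0,"grip":4.8},{"slide":[13.2,-15.6,17],"turn":0,"grip":4.8},{"slide":[13.2,-15.6,17],"turn":0,"grip":4.8}]' 30
python3 - <<'E'
from h import *
s,r=st();W=cloud("side",(sd:=shot("side"))[1]);P=W.reshape(-1,3)
for c in((.513,.2145),(.4223,.1266)):
    Q=P[(np.hypot(P[:,0]-c[0],P[:,1]-c[1])<.05)&(P[:,2]>.028)&(P[:,2]<.04)];print(len(Q),np.round(np.median(Q,0),3),rect(Q[:,:2]) if len(Q)>4 else '')
print(go(.513,.2145,.012))
E
```

```text
time: 41.85
eef_pos: [0.506, 0.2137, 0.0549]
tcp_rot: [0.735, 0.678, -0.005, -0.003]
contact_force: [-0.8, -0.3, -0.4]
opening: 0.566
finger_force: 0.0
169 [0.512 0.219 0.035] (array([514.7, 216.9]), array([31.8, 33.7]), 70.5)
169 [0.423 0.131 0.035] (array([424.6, 127.7]), array([32.2, 34.2]), 32.1)
[[0.07, 0.48, 4.59]]
```

```bash
python3 -m inch '[{"slide":[0,0,0.3],"turn":0,"grip":4.8},{"slide":[0,0,0.3],"turn":0,"grip":4.8}]' 30; python3 -c "
from h import *
print(go(.5135,.2148,.012))"
```

```text
time: 42.1
eef_pos: [0.5118, 0.2149, 0.0591]
tcp_rot: [0.735, 0.678, 0.001, 0.001]
contact_force: [-0.4, 0.2, 0.1]
opening: 0.565
finger_force: 0.0
[[-0.0, 0.15, 4.71]]
```

```bash
python3 -m inch '[{"slide":[0,0.15,2],"turn":0,"grip":4.8},{"slide":[0,0.15,4],"turn":0,"grip":4.8},{"slide":[0,0.15,4.7],"turn":0,"grip":4.8},{"slide":[0,0.15,4.7],"turn":0,"grip":4.8},{"slide":[0,0.15,4.7],"turn":0,"grip":2.8},{"slide":[0,0.15,4.7],"turn":0,"grip":2.8},{"slide":[0,0.15,4.7],"turn":0,"grip":2.8},{"slide":[0,0.15,4.7],"turn":0,"grip":2.8},{"slide":[0,0.15,1],"turn":0,"grip":2.8},{"slide":[0,0.15,-3],"turn":0,"grip":2.8},{"slide":[0,0.15,-6],"turn":0,"grip":2.8},{"slide":[0,0.15,-6],"turn":0,"grip":2.8},{"slide":[0,0.15,-6],"turn":0,"grip":2.8}]' 35; python3 -c "
from h import *
print(go(.53,.345,.12),go(.53,.345,.035))"
```

```text
time: 43.4
eef_pos: [0.5119, 0.2145, 0.1176]
tcp_rot: [0.735, 0.678, 0.0, 0.0]
contact_force: [-0.6, 0.6, -1.5]
opening: 0.383
finger_force: 35.1
[[13.15, 0.75, -0.24]] [[13.15, 0.74, 8.26]]
```

```bash
python3 -m inch '[{"slide":[4,0.2,0],"turn":0,"grip":2.8},{"slide":[8,0.5,0],"turn":0,"grip":2.8},{"slide":[11,0.7,0],"turn":0,"grip":2.8},{"slide":[13.1,0.7,0],"turn":0,"grip":2.8},{"slide":[13.1,0.7,0],"turn":0,"grip":2.8},{"slide":[13.1,0.7,4],"turn":0,"grip":2.8},{"slide":[13.1,0.7,7],"turn":0,"grip":2.8},{"slide":[13.1,0.7,9.2],"turn":0,"grip":2.8},{"slide":[13.1,0.7,9.4],"turn":0,"grip":2.8},{"slide":[13.1,0.7,9.4],"turn":0,"grip":4.8},{"slide":[13.1,0.7,9.4],"turn":0,"grip":4.8},{"slide":[13.1,0.7,9.4],"turn":0,"grip":4.8},{"slide":[13.1,0.7,6],"turn":0,"grip":4.8},{"slide":[13.1,0.7,1],"turn":0,"grip":4.8},{"slide":[13.1,0.7,-1],"turn":0,"grip":4.8},{"slide":[13.1,0.7,-1],"turn":0,"grip":4.8},{"slide":[13.1,0.7,-1],"turn":0,"grip":4.8}]' 35; python3 -c "
from h import *
W=cloud('side',shot('side')[1]);P=W.reshape(-1,3)
for c in((.53,.345),(.4223,.1266)):
    Q=P[(np.hypot(P[:,0]-c[0],P[:,1]-c[1])<.05)&(P[:,2]>.028)&(P[:,2]<.043)];print(len(Q),np.round(np.median(Q,0),3),rect(Q[:,:2]) if len(Q)>4 else '')
print(go(.4235,.1272,.12),go(.4235,.1272,.012))"
```

```text
time: 45.1
eef_pos: [0.5297, 0.3446, 0.1282]
tcp_rot: [0.735, 0.678, 0.001, 0.0]
contact_force: [-0.7, -0.3, -0.6]
opening: 0.56
finger_force: 0.0
336 [0.528 0.346 0.039] (array([544.1, 344.1]), array([36.3, 69.3]), 84.6)
168 [0.423 0.13  0.035] (array([424.7, 127.7]), array([33.7, 32. ]), 64.2)
[[-22.48, -8.74, 0.68]] [[-22.47, -8.73, 11.48]]
```

```bash
python3 -m inch '[{"slide":[-4,-1.5,0],"turn":0,"grip":4.8},{"slide":[-8,-3,0],"turn":0,"grip":4.8},{"slide":[-12,-4.5,0],"turn":0,"grip":4.8},{"slide":[-16,-6,0],"turn":0,"grip":4.8},{"slide":[-20,-7.7,0],"turn":0,"grip":4.8},{"slide":[-22.5,-8.7,0],"turn":0,"grip":4.8},{"slide":[-22.5,-8.7,3],"turn":0,"grip":4.8},{"slide":[-22.5,-8.7,6.5],"turn":0,"grip":4.8},{"slide":[-22.5,-8.7,6.5],"turn":0,"grip":4.8},{"slide":[-22.5,-8.7,6.5],"turn":0,"grip":4.8},{"slide":[-22.5,-8.7,6.5],"turn":0,"grip":4.8}]' 35; python3 -c "
from h import *
W=cloud('side',shot('side')[1]);P=W.reshape(-1,3)
c=(.4223,.1266)
Q=P[(np.hypot(P[:,0]-c[0],P[:,1]-c[1])<.05)&(P[:,2]>.028)&(P[:,2]<.043)];print(len(Q),np.round(np.median(Q,0),3),rect(Q[:,:2]) if len(Q)>4 else '')
print(go(.4235,.1272,.012))"
```

```text
time: 46.25
eef_pos: [0.4254, 0.1275, 0.0633]
tcp_rot: [0.735, 0.678, 0.001, 0.0]
contact_force: [0.4, 0.1, 0.3]
opening: 0.564
finger_force: 0.0
167 [0.423 0.13  0.035] (array([423.7, 128. ]), array([33.7, 32.7]), 65.2)
[[-0.06, -0.24, 5.17]]
```

```bash
python3 -m inch '[{"slide":[0,-0.2,2],"turn":0,"grip":4.8},{"slide":[0,-0.2,4],"turn":0,"grip":4.8},{"slide":[0,-0.2,5.1],"turn":0,"grip":4.8},{"slide":[0,-0.2,5.1],"turn":0,"grip":4.8},{"slide":[0,-0.2,5.1],"turn":0,"grip":2.8},{"slide":[0,-0.2,5.1],"turn":0,"grip":2.8},{"slide":[0,-0.2,5.1],"turn":0,"grip":2.8},{"slide":[0,-0.2,5.1],"turn":0,"grip":2.8},{"slide":[0,-0.2,1],"turn":0,"grip":2.8},{"slide":[0,-0.2,-3],"turn":0,"grip":2.8},{"slide":[0,-0.2,-6],"turn":0,"grip":2.8},{"slide":[0,-0.2,-6],"turn":0,"grip":2.8},{"slide":[0,-0.2,-6],"turn":0,"grip":2.8}]' 35; python3 -c "
from h import *
print(go(.438,.352,.12),go(.438,.352,.03))"
```

```text
time: 47.6
eef_pos: [0.4228, 0.1275, 0.1227]
tcp_rot: [0.735, 0.678, 0.001, 0.0]
contact_force: [-0.9, 0.3, -0.6]
opening: 0.383
finger_force: 35.1
[[22.5, -0.3, 0.28]] [[22.5, -0.31, 9.28]]
```

```bash
python3 -m inch '[{"slide":[5,0,0],"turn":0,"grip":2.8},{"slide":[10,0.2,0],"turn":0,"grip":2.8},{"slide":[15,0.4,0],"turn":0,"grip":2.8},{"slide":[20,0.4,0],"turn":0,"grip":2.8},{"slide":[22.5,0.4,0],"turn":0,"grip":2.8},{"slide":[22.5,0.4,0],"turn":0,"grip":2.8},{"slide":[22.5,0.4,4],"turn":0,"grip":2.8},{"slide":[22.5,0.4,7],"turn":0,"grip":2.8},{"slide":[22.5,0.4,9.2],"turn":0,"grip":2.8},{"slide":[22.5,0.4,9.2],"turn":0,"grip":2.8},{"slide":[22.5,0.4,9.2],"turn":0,"grip":4.4},{"slide":[22.5,0.4,9.2],"turn":0,"grip":4.4},{"slide":[22.5,0.4,9.2],"turn":0,"grip":4.4},{"slide":[22.5,0.4,5],"turn":0,"grip":4.4},{"slide":[22.5,0.4,0],"turn":0,"grip":4.4},{"slide":[22.5,0.4,-5],"turn":0,"grip":4.4},{"slide":[22.5,0.4,-10],"turn":0,"grip":4.4},{"slide":[22.5,0.4,-10],"turn":0,"grip":4.4}]' 35
python3 - <<'E'
from h import *
hsv=lambda im:cv2.cvtColor(im,cv2.COLOR_RGB2HSV)
for n in("side","top"):
    im,d=shot(n);W=cloud(n,d);hs=hsv(im)
    m=((hs[...,0]<12)|(hs[...,0]>172))&(hs[...,1]>70)&(hs[...,2]>30)&(W[...,2]>.01)&(W[...,2]<.06)&(W[...,0]>.3)&(W[...,0]<.8)
    k,l,stt,ce=cv2.connectedComponentsWithStats(m.astype(np.uint8))
    for i in range(1,k):
        if stt[i,4]>25: print("brown",n,stt[i,4],ce[i].round(),np.round(np.median(W[l==i],0),3))
    P=W.reshape(-1,3)
    def b(t,c,r0,a,z):
        Q=P[(np.hypot(P[:,0]-c[0],P[:,1]-c[1])<r0)&(P[:,2]>a)&(P[:,2]<z)&(P[:,0]<.682)]
        if len(Q)>8: print(n,t,len(Q),rect(Q[:,:2]),np.round(np.median(Q,0)*1000,1))
    b("bar",(.655,.07),.06,.159,.172);b("teeL",(.6695,.166),.045,.158,.172);b("teeR",(.6507,-.0285),.045,.158,.172);b("socket",(.655,.07),.035,.055,.085);b("ball",(.494,-.376),.04,.065,.13)
s,r=st();print(s["eef_pos"],np.round(s["qpos"],2),np.degrees(np.arctan2(r[1,1],r[0,1])))
E
```

```text
time: 49.4
eef_pos: [0.4492, 0.3539, 0.234]
tcp_rot: [0.735, 0.678, 0.01, 0.003]
contact_force: [0.3, -0.1, 0.6]
opening: 0.515
finger_force: 0.0
brown side 161 [322. 190.] [ 0.69  -0.331  0.021]
brown side 70 [283. 196.] [ 0.768 -0.22   0.022]
brown side 177 [210. 336.] [0.525 0.346 0.04 ]
brown side 209 [242. 359.] [0.44 0.35 0.04]
side bar 75 (array([642.6,  63.2]), array([68.6, 33.8]), 84.6) [650.8  52.6 163. ]
side teeL 15 (array([674.2, 197.9]), array([ 6. , 11.9]), 20.5) [673.2 199.9 162.9]
side teeR 118 (array([649.1, -27.4]), array([68.2, 65.4]), 88.7) [650.4 -24.4 162.4]
side ball 90 (array([ 500.1, -372.2]), array([36.1, 21.9]), 12.8) [ 497.4 -374.   100.4]
brown top 39 [367. 183.] [ 0.699 -0.249  0.021]
brown top 87 [404. 186.] [ 0.687 -0.345  0.021]
brown top 103 [151. 257.] [0.526 0.342 0.038]
brown top 120 [150. 290.] [0.44  0.346 0.038]
top bar 167 (array([643.8,  72.5]), array([88.2, 35.6]), 84.0) [654.5  69.1 162.2]
top teeL 141 (array([656.4, 168.2]), array([69.5, 40.2]), 84.1) [669.3 164.3 161.8]
top teeR 164 (array([650.4, -28.6]), array([68.5, 63.7]), 87.0) [651.  -29.4 161.7]
top socket 95 (array([652.2,  69.4]), array([25.8, 31.5]), 9.2) [648.   67.4  78.3]
top ball 91 (array([ 498. , -376.3]), array([32.8, 23.9]), 20.5) [ 494.7 -376.1  106.7]
[0.44591781 0.35198755 0.22582037] [ 0.49  0.05  1.85 -0.    1.23  0.57] -4.635664588147042
```

Both rollers are in the bin: (0.526, 0.342) and (0.440, 0.346). The bar is at (0.6545, 0.069), about 6 mm in front of the hook's middle, the tees haven't moved, and the isolator is off. Now go to the robot side of the toggle.

```bash
python3 -c "
from h import *
print(go(.445,-.371,.226,83.1))"
```

```text
[[-72.07, 5.75, -0.24], np.float64(-1.531)]
```

```bash
python3 -m inch '[{"slide":[-4,0.5,-1],"turn":0.1,"grip":0},{"slide":[-8,1,-2],"turn":0.2,"grip":0},{"slide":[-12,1.2,-2],"turn":0.3,"grip":0},{"slide":[-16,1.5,-2],"turn":0.4,"grip":0},{"slide":[-20,1.8,-2],"turn":0.5,"grip":0},{"slide":[-24,2.1,-2],"turn":0.6,"grip":0},{"slide":[-28,2.4,-2],"turn":0.7,"grip":0},{"slide":[-32,2.7,-2],"turn":0.8,"grip":0},{"slide":[-36,3,-2],"turn":0.9,"grip":0},{"slide":[-40,3.3,-2],"turn":1.0,"grip":0},{"slide":[-44,3.6,-2],"turn":1.1,"grip":0},{"slide":[-48,3.9,-2],"turn":1.2,"grip":0},{"slide":[-52,4.2,-2],"turn":1.3,"grip":0},{"slide":[-56,4.5,-2],"turn":1.4,"grip":0},{"slide":[-60,4.8,-2],"turn":1.5,"grip":0},{"slide":[-64,5.1,-2],"turn":1.61,"grip":0},{"slide":[-68,5.4,-2],"turn":1.61,"grip":0},{"slide":[-72,5.75,-1],"turn":1.61,"grip":0},{"slide":[-72,5.75,0],"turn":1.61,"grip":0},{"slide":[-72,5.75,0],"turn":1.61,"grip":0}]' 35; python3 -m inch '[{"slide":[0,0,0],"turn":0,"grip":0},{"slide":[0,0,0],"turn":0,"grip":0},{"slide":[0,0,0],"turn":0,"grip":0}]'; python3 -c "
from h import *
print(go(.445,-.371,.085,83.1),go(.522,-.380,.085,83.1))"
```

```text
time: 51.5
eef_pos: [0.4422, -0.3698, 0.2182]
tcp_rot: [0.998, -0.061, -0.003, -0.003]
contact_force: [-1.0, -0.3, -0.6]
opening: 0.002
finger_force: 0.0
time: 51.8
eef_pos: [0.4443, -0.37, 0.223]
tcp_rot: [0.998, -0.059, 0.0, 0.0]
contact_force: [-0.1, 0.8, 0.7]
opening: -0.001
finger_force: 0.0
[[0.07, 0.08, 13.8], np.float64(0.002)] [[7.82, 0.06, 13.81], np.float64(0.002)]
```

```bash
python3 -m inch '[{"slide":[0,0.1,5],"turn":0,"grip":0},{"slide":[0,0.1,10],"turn":0,"grip":0},{"slide":[0,0.1,13.8],"turn":0,"grip":0},{"slide":[0,0.1,13.8],"turn":0,"grip":0},{"slide":[1.5,0.1,13.8],"turn":0,"grip":0},{"slide":[3,0.1,13.8],"turn":0,"grip":0},{"slide":[4.5,0.1,13.8],"turn":0,"grip":0},{"slide":[6,0.1,13.8],"turn":0,"grip":0},{"slide":[7.2,0.1,13.8],"turn":0,"grip":0},{"slide":[8,0.1,13.8],"turn":0,"grip":0},{"slide":[8,0.1,13.8],"turn":0,"grip":0},{"slide":[8,0.1,13.8],"turn":0,"grip":0},{"slide":[4,0.1,13.8],"turn":0,"grip":0},{"slide":[0,0.1,13],"turn":0,"grip":0},{"slide":[-1,0.1,8],"turn":0,"grip":0},{"slide":[-1,0.1,3],"turn":0,"grip":0},{"slide":[-1,0.1,0],"turn":0,"grip":0},{"slide":[-1,0.1,0],"turn":0,"grip":0},{"slide":[-1,0.1,0],"turn":0,"grip":0}]'
python3 - <<'E'
from h import *
for n in("side","top"):
    im,d=shot(n);W=cloud(n,d);P=W.reshape(-1,3)
    def b(t,c,r0,a,z):
        Q=P[(np.hypot(P[:,0]-c[0],P[:,1]-c[1])<r0)&(P[:,2]>a)&(P[:,2]<z)&(P[:,0]<.682)]
        if len(Q)>8: print(n,t,len(Q),np.round(np.median(Q,0)*1000,1))
    b("ball",(.529,-.381),.065,.065,.13);b("bar",(.655,.07),.06,.159,.172);b("A",(.526,.343),.02,.03,.05);b("B",(.44,.348),.02,.03,.05)
    hs=cv2.cvtColor(im,cv2.COLOR_RGB2HSV);m=((hs[...,0]<12)|(hs[...,0]>172))&(hs[...,1]>70)&(hs[...,2]>30)&(W[...,2]>.01)&(W[...,2]<.06)&(W[...,0]>.2)&(W[...,0]<.95)
    k,l,stt,ce=cv2.connectedComponentsWithStats(m.astype(np.uint8))
    for i in range(1,k):
        if stt[i,4]>25: print("brown",n,stt[i,4],np.round(np.median(W[l==i],0),3))
E
```

```text
time: 53.7
eef_pos: [0.4335, -0.3708, 0.223]
tcp_rot: [0.998, -0.06, 0.0, 0.001]
contact_force: [-0.3, -0.8, -1.2]
opening: -0.001
finger_force: 0.0
side ball 91 [ 559.9 -380.   100. ]
side bar 144 [653.8  75.2 163.3]
side A 244 [523.8 346.8  40. ]
side B 287 [439.7 351.5  39.8]
brown side 163 [ 0.691 -0.329  0.022]
brown side 64 [ 0.767 -0.219  0.023]
brown side 191 [0.524 0.346 0.04 ]
brown side 225 [0.44  0.351 0.04 ]
top ball 118 [ 561.  -383.   105.5]
top bar 162 [654.   68.9 161.9]
top A 113 [525.8 342.1  37.7]
top B 141 [442.1 347.7  38. ]
brown top 26 [ 0.698 -0.258  0.02 ]
brown top 35 [ 0.692 -0.31   0.02 ]
brown top 45 [ 0.683 -0.376  0.021]
brown top 118 [0.525 0.341 0.037]
brown top 134 [0.441 0.346 0.038]
```

The isolator is on (ball at x = 0.561), the wrench hangs on its hook, both rollers are in the bin, and the arm is clear. Handing in.

```bash
python3 -c "
from plant import ctrl
print(ctrl.sign_off())"
```

```text
the job is handed in; nothing more can be done
None
```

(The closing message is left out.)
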